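# Dock the counter's cordless devices on their chargers for the night

## Robot

A 6-joint arm with a two-finger parallel gripper is mounted at the origin on a cart in front of the work surface, level with it; the furniture and walls round the work are solid. World frame = base frame: x ahead of the robot, y to its left, z up, the work surface at z = 0. Lengths are in m, angles in degrees, forces in N, time in s.
With the tool pointing down it reaches from about 0.4 to 0.825 m from the base axis. Payload 7 kg.
Tool frame: the origin (TCP) lies between the finger pads; the fingertips stand 19 mm ahead of it and the grasp point (between the pads) is the TCP (r.finger_overhang is the distance from the TCP to the fingertips, in m); z points along the fingers, y is the direction in which the jaws open and shut (so a half turn about z gives the same grasp; the last joint's range is limited). The gripper opens to 88 mm and grips with 3 to 60 N. Pads are 19 mm wide; open, the fingers measure 130 mm over their backs; the gripper's body (78 mm by 193 mm) begins 47 mm behind the grasp point.
Start: joints at [84.803, 20.546, 0.682, 0, -70.136, -16.507], TCP at [0.25, 0.627, 0.246] pointing down, gripper open.
Joint ranges: [-176.03, 176.03], [-82.01, 121.73], [-58.28, 71.71], [-173.87, 95.51], [-174.79, -0.11], [-173.66, 173.66]. Speed limits (degrees/s): [136.94, 136.94, 172.46, 180, 180, 180].

## Interface

Orientations are given as [roll, pitch, yaw] about the fixed x, y, z axes, in that order (R = Rz(yaw) Ry(pitch) Rx(roll)).
In Python, from plant import r, optics gives the robot as it stands. The module is installed in compiled form; this text tells all that it offers.
- The arm moves only by the tool step_arm, never from a script. Its argument "increments" is a list of rows, each an object of numbers: "tx", "ty", "tz": the shift along the world's x, y, z in mm; "ax", "ay", "az": the turn, a rotation vector about the world's x, y, z in degrees; "claw": the gripper command: -1 is shut, 1 is fully open, values between are in proportion. In form: [{"tx": .., "ty": .., "tz": .., "ax": .., "ay": .., "az": .., "claw": ..}, ...]. A call has 1 to 12 rows; each row shifts and turns the commanded pose from where the row before left it; what a row does not reach is not made up. A row lasts 1/10 s, in which the tool goes at most 50 mm and 8.59 degrees, less where a joint would pass 70% of its speed; a pose out of reach is approached as far as the arm can. A call with a gripper value outside its range is refused whole. The fingers move at their own pace and stop on an object; "newtons" is the grip in N (left out, the last holds). Time passes only in rows, so rows that do not move let the fingers close. It gives the time, the measured TCP pose, the force and the opening at its end, in the units of the state.
- r.get_state(): the state, without advancing time (a new reading comes with each control period).
- optics.capture(name): name is "side" or "top" or "wrist"; returns a dict with "image" (480x640x3 uint8, blue, green, red), "depth" (480x640 float32, m along the optical axis (not along the pixel's ray), 0 where there is no reading), "fx", "fy", "cx", "cy" (pixels), "R" (3x3) and "t" (3): a world point X has camera coordinates R X + t. Camera axes: x right, y down, z forward; pixel columns grow to the right and rows downward; lengths in m; the calibration is good to about 2 mm. A picture is of the moment at which its call begins.
- r.close_job(): hands the job in, once; it reports no verdict.
The state is a dict: "time_s": time; "joints": joint angles; "qd": joint speeds; "joint_torque": joint torques, N m; "tcp_pos": TCP position; "eef_rot": TCP orientation; "contact_force": force on the tool from outside, world axes, zero at the start; "moment": the same for the moment, N m; "gripper_width": finger opening in m.
Only numpy, scipy, OpenCV 4.12 (cv2) and the standard library are available. Lean on these libraries where they do the work, as an engineer would, in place of code of your own. Each camera call takes 0.05 s, during which the arm holds its last target. There are 200 camera calls.

## Task

Closing time: put the four cordless devices on charge, so set the card reader, the pocket scanner, the two-way radio and the round guest pager each into the charger whose pocket matches its shape, fully down and level, and let go. Turn them so that the contacts meet: the reader's keypad end, the scanner's ribbed tail and the radio's aerial side belong at the black end of the charger, where its green light is; the pager fits any way round. Leave the call bell and the order pad where they are.

Things in the scene. Friction and masses are not known exactly. Their poses are not given: they have to be found in the camera images.
- card_reader: Card reader: white rounded slab 82 (x) x 60 (y) x 18 mm high, lying flat; dark screen at its +x end, grey keypad at its -x end (contact end). Origin on the underside at the contacts, on the centre line; the middle of the slab is 20 mm from it along its own +x. z up. Grip across the 60 mm. 0.16 kg. (Not the tall card terminal on its swivel foot.)
- scanner: Pocket scanner: slim black body 96 (x) x 40 (y) x 24 mm high, lying flat; window at its +x end, grey top with a button, ribbed tail at -x (contact end). Origin on the underside at the contacts, on the centre line; the middle is 20 mm from it along its own +x. z up. Grip across the 40 mm; the lower 20 mm of the sides are full width. 0.12 kg.
- radio: Two-way radio: black block 34 (x) x 56 (y) x 90 mm tall, standing on its foot; 13 mm thick stub aerial, top at 110 mm, over its +y side; speaker slots on its -x face. Origin on the underside below the aerial; the middle of the foot is 17 mm from it along its own -y. z up. Grip across the 34 mm, 65 to 70 mm above the foot, so that the aerial clears the gripper. 0.19 kg.
- pager: Guest pager: flat black round puck 62 mm across, 26 mm thick, grey ring on top. Origin at the centre of its underside, z up. Grip across its diameter, by the upper half. 0.12 kg.
- reader_charger: Fixed grey tray charger, 109 x 87 mm (x, y), lip 22 mm high; pocket for a 82 x 60 mm body, 3 mm play a side, walls flaring 7 mm a side to the lip; floor 12 mm up. 46 mm finger gaps mid-way in both y sides. Its -x wall is black with a green light (contact end). Origin on the counter below the contacts; pocket middle 20 mm along its own +x. Seated: the reader's origin 12 mm above this one, same x direction.
- scanner_charger: Fixed grey tray charger, 123 x 67 mm (x, y), lip 22 mm high; pocket for a 96 x 40 mm body, 3 mm play a side, walls flaring 7 mm a side to the lip; floor 12 mm up. 46 mm finger gaps mid-way in both y sides. Its -x wall is black with a green light (contact end). Origin on the counter below the contacts; pocket middle 20 mm along its own +x. Seated: the scanner's origin 12 mm above this one, same x direction.
- radio_charger: Fixed grey cup charger, 61 (x) x 83 (y) mm on a 71 x 93 mm plinth, lip 40 mm high; oblong pocket for a 34 x 56 mm foot, 3 mm play a side, walls flaring 7 mm a side to the lip; floor 10 mm up. Its +y wall is black with a green light (contacts). Origin on the counter below the contacts; pocket middle 17 mm along its own -y. Seated: the radio's origin 10 mm above this one; same x direction.
- pager_charger: Fixed grey round dish charger, 88 mm across, lip 18 mm high, brass ring in its floor, no light. The floor is 9 mm above the counter and 68 mm across (3 mm play all round); the wall flares out 6 mm to the lip. Origin on the counter at its centre. Seated, the pager's origin lies 9 mm above this one.
- call_bell: Counter bell, 82 mm across, 67 mm high, loose; a bystander left of the devices, to be left alone. Origin at the centre of its underside.
- order_pad: Order pad, 152 x 92 x 11 mm, lying loose; a bystander right of the devices, to be left alone. Origin at the centre of its underside.
Things that resemble listed ones, but are neither listed nor needed, are in the scene too. Leave any red look-alike of the card_reader alone.

How it is judged:
By the outcome, as a careful person would: the job done as asked, in the order asked, and still so for the second after the job is handed in, with the robot touching nothing.
It also fails if it takes over 102 s, if anything falls off the work surface, if the arm or the gripper's body presses on something with over 40 N, if the wrist force passes 120 N, or if a joint passes its speed limit or range.

## Working session

There is one attempt and no reset: what is moved stays moved. The work goes in short steps, Python scripts to look and compute and a tool call to move; the robot and the scene stay as the last step left them, time stands still between calls to the robot, and variables do not carry over. Pictures are saved under pics/ and viewed, about 12 in all and at most 16, crops included, and the job is handed in when it is done.

Besides the shell and the picture viewer there is one more tool, called after ">>>" by a JSON object that holds its "name" and its "arguments", one argument or row to a line. step_arm: Moves the arm, as the interface text tells. Its arguments: {"type":"object","properties":{"increments":{"type":"array","items":{"type":"object","properties":{"tx":{"type":"number"},"ty":{"type":"number"},"tz":{"type":"number"},"ax":{"type":"number"},"ay":{"type":"number"},"az":{"type":"number"},"claw":{"type":"number"}}}},"newtons":{"type":"number"}},"required":["increments"]}

```bash
mkdir -p pics; python3 - <<'E'
from plant import r, optics
import cv2,numpy as np,pickle
for n in ("top","side"):
    c=optics.capture(n); pickle.dump(c,open(n+".pkl","wb")); cv2.imwrite(f"pics/{n}0.png",c["image"])
    print(n,c["fx"],c["fy"],c["cx"],c["cy"],"\n",c["R"],c["t"], -c["R"].T@c["t"])
print(r.get_state())
E
```

```text
top 461.7068675805975 461.7068675805975 323.27957648193336 242.92637673412335 
 [[-0.21037856 -0.97761432  0.00333271]
 [-0.95540987  0.20487534 -0.21264541]
 [ 0.2072024  -0.04792014 -0.97712375]] [0.24403365 0.47230701 1.32626015] [0.22778194 0.20536131 1.39554092]
side 501.81061210252875 501.81061210252875 315.4981386458065 240.22724756731685 
 [[-0.99872542  0.05014626  0.00573568]
 [ 0.02928128  0.66820294 -0.74340261]
 [-0.04111146 -0.74228713 -0.6688196 ]] [ 0.5120862  -0.04453243  1.77398452] [0.58566856 1.32088337 1.15043294]
{'time_s': 0.1, 'joints': array([ 8.48033460e+01,  2.05876887e+01,  6.38583032e-01, -1.72787973e-02,
       -7.01372599e+01, -1.65074432e+01]), 'qd': array([ 0.04396109, -0.09246919,  0.13071865,  0.05390989, -0.0704122 ,
       -0.13166396]), 'joint_torque': array([-1.31422610e-03, -5.84162700e+01,  2.93751615e+01,  7.01537937e+00,
        1.01529653e-02, -5.36487744e-05]), 'tcp_pos': array([0.24949087, 0.6267468 , 0.24471043]), 'eef_rot': array([ 1.79912578e+02, -8.96757716e-03, -2.17099734e+01]), 'contact_force': array([-0.0767846 ,  0.28420526, -0.40091252]), 'moment': array([0.00438263, 0.00524898, 0.01822061]), 'gripper_width': 0.08767735787718633}
```

View pics/top0.png

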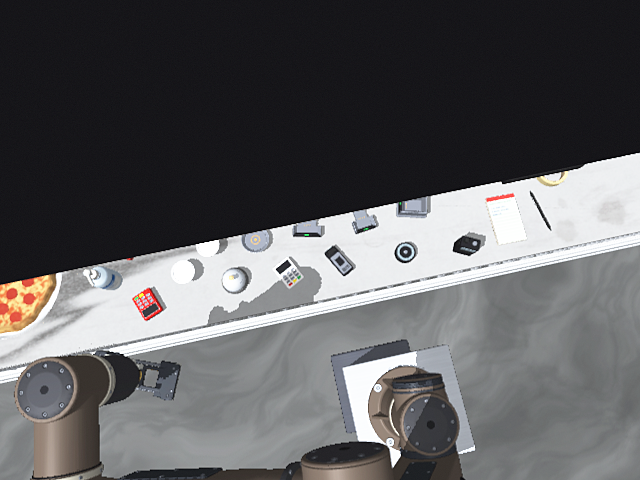

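View pics/side0.png

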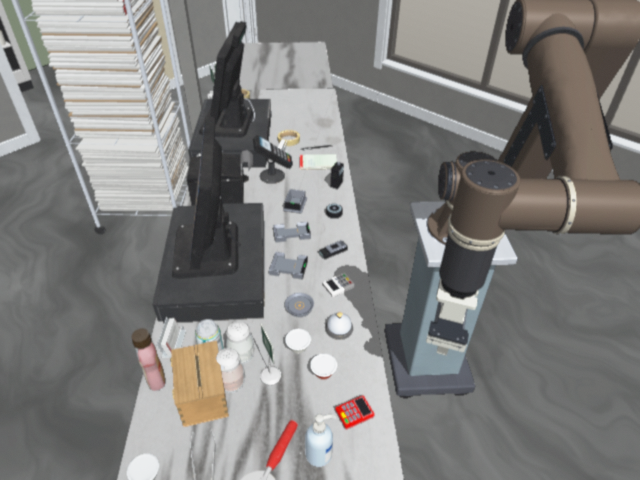

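The top view shows the reader (289,271), scanner (340,260), pager (405,252) and radio (467,243), with the chargers partly hidden by something overhead. In the side view the chargers are at (299,304), (288,265), (292,232) and (295,200). I'll get rough positions from these.

```bash
cat > h.py <<'E'
import numpy as np,cv2,pickle
def ray(c,u,v):
    d=c["R"].T@np.array([(u-c["cx"])/c["fx"],(v-c["cy"])/c["fy"],1.]); return -c["R"].T@c["t"],d
def onplane(c,u,v,z):
    o,d=ray(c,u,v); return o+d*(z-o[2])/d[2]
def dep(c,u,v):
    o,d=ray(c,u,v); return o+d*c["depth"][int(v),int(u)]
def cloud(c):
    v,u=np.mgrid[0:480,0:640]; z=c["depth"]
    P=np.stack([(u-c["cx"])/c["fx"]*z,(v-c["cy"])/c["fy"]*z,z],-1)-c["t"]
    return P@c["R"]
E
python3 - <<'E'
from h import *
S=pickle.load(open("side.pkl","rb"));T=pickle.load(open("top.pkl","rb"))
np.set_printoptions(precision=3,suppress=True)
for n,u,v in [("reader",338,285),("scanner",333,249),("pager",334,211),("radio",337,165),("dish",299,304),("tray1",288,265),("tray2",292,232),("cup",295,200),("bell",339,315),("terminal",272,150),("pad",318,160),("monTop",210,130),("monbase",262,230),("mon2",240,25)]: print(n,dep(S,u,v))
for n,u,v in [("reader",289,271),("scanner",340,260),("pager",405,252),("radio",467,238),("black",300,150),("black",400,180),("black",200,220),("bell",235,272)]: print(n,dep(T,u,v))
c=cv2.resize(S["image"][120:340,230:370],None,fx=3.8,fy=2.7,interpolation=cv2.INTER_CUBIC)
c=cv2.resize(S["image"][130:330,240:370],None,fx=3,fy=3,interpolation=cv2.INTER_CUBIC)
d=cv2.resize(T["image"][160:310,200:500],None,fx=2.0,fy=2.0,interpolation=cv2.INTER_CUBIC)
cc=np.zeros((600,790,3),np.uint8);cc[:,:390]=c
d=cv2.resize(T["image"][180:310,225:495][:,:],(400,193),interpolation=cv2.INTER_CUBIC); cc[:193,390:]=d
cv2.imwrite("pics/crop.png",cc)
E
```

```text
reader [0.457 0.271 0.016]
scanner [0.461 0.12  0.027]
pager [ 0.442 -0.085  0.022]
radio [ 0.419 -0.261  0.101]
dish [0.579 0.337 0.011]
tray1 [0.61  0.167 0.006]
tray2 [0.595 0.008 0.009]
cup [ 0.581 -0.171  0.011]
bell [0.47  0.432 0.069]
terminal [ 0.662 -0.326  0.133]
pad [ 0.48  -0.437  0.011]
monTop [0.809 0.086 0.455]
monbase [0.69  0.091 0.094]
mon2 [ 0.768 -0.637  0.488]
reader [0.457 0.257 0.019]
scanner [0.455 0.1   0.031]
pager [ 0.439 -0.097  0.026]
radio [ 0.429 -0.265  0.104]
black [0.309 0.197 1.21 ]
black [0.309 0.141 1.141]
black [0.309 0.258 1.143]
bell [0.481 0.411 0.053]
```

View pics/crop.png

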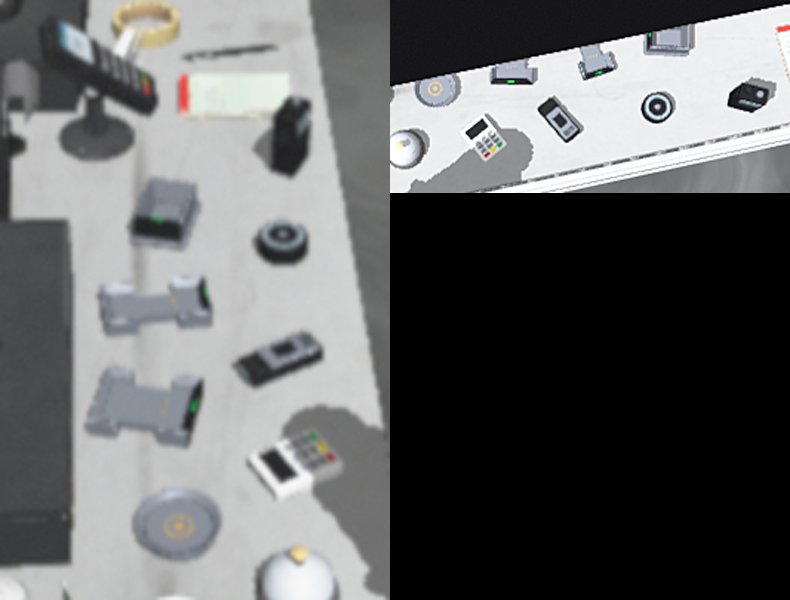

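The crop shows the tray chargers with their green lights facing the robot, the cup's light towards +y, the reader's keypad facing the robot and the scanner's window at its far-left end. Next I'll move over the scene for wrist-camera measurements.

>>> {"name": "step_arm", "arguments": {
  "increments": [
    {"tx": 20, "ty": -40, "tz": 10, "az": 2.2},
    {"tx": 20, "ty": -40, "tz": 10, "az": 2.2},
    {"tx": 20, "ty": -40, "tz": 10, "az": 2.2},
    {"tx": 20, "ty": -40, "tz": 10, "az": 2.2},
    {"tx": 20, "ty": -40, "tz": 10, "az": 2.2},
    {"tx": 20, "ty": -40, "tz": 10, "az": 2.2},
    {"tx": 20, "ty": -40, "tz": 10, "az": 2.2},
    {"tx": 20, "ty": -40, "tz": 10, "az": 2.2},
    {"tx": 20, "ty": -40, "tz": 10, "az": 2.2},
    {"tx": 20, "ty": -30, "tz": 10, "az": 2.0},
    {"tx": 20, "ty": -40}
  ]
}}

```text
$.increments[0]: bad value
```

```bash
cat > look.py <<'E'
import sys
from plant import r, optics
from h import *
n=sys.argv[1]
c=optics.capture("wrist"); pickle.dump(c,open(n+".pkl","wb")); cv2.imwrite(f"pics/{n}.png",c["image"])
np.set_printoptions(precision=3,suppress=True)
s=r.get_state(); print(s["time_s"],s["tcp_pos"],s["eef_rot"],s["joints"])
print("R",c["R"],"cam",-c["R"].T@c["t"],c["fx"])
for u,v in [(0,0),(639,0),(0,479),(639,479)]: print(onplane(c,u,v,0))
E
python3 look.py w1
```

```text
0.15 [0.25  0.627 0.245] [179.926  -0.008 -21.707] [ 84.803  20.583   0.646  -0.014 -70.136 -16.506]
R [[-0.369 -0.929  0.002]
 [-0.884  0.352  0.308]
 [-0.287  0.112 -0.951]] cam [0.327 0.596 0.383] 423.55029552068805
[0.496 0.805 0.   ]
[0.306 0.329 0.   ]
[0.08  1.095 0.   ]
[-0.195  0.405  0.   ]
```

View pics/w1.png

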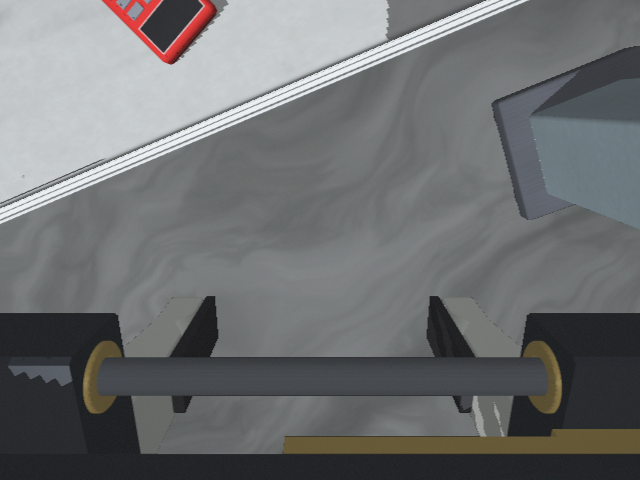

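Only the red look-alike is in view, because the move was refused and the arm is still at the start. I'll resend it with every field filled in.

>>> {"name": "step_arm", "arguments": {
  "increments": [
    {"tx": 15, "ty": -45, "tz": 10, "ax": 0, "ay": 0, "az": 2.2, "claw": 1},
    {"tx": 15, "ty": -45, "tz": 10, "ax": 0, "ay": 0, "az": 2.2, "claw": 1},
    {"tx": 15, "ty": -45, "tz": 10, "ax": 0, "ay": 0, "az": 2.2, "claw": 1},
    {"tx": 15, "ty": -45, "tz": 10, "ax": 0, "ay": 0, "az": 2.2, "claw": 1},
    {"tx": 15, "ty": -45, "tz": 10, "ax": 0, "ay": 0, "az": 2.2, "claw": 1},
    {"tx": 15, "ty": -45, "tz": 10, "ax": 0, "ay": 0, "az": 2.2, "claw": 1},
    {"tx": 15, "ty": -45, "tz": 10, "ax": 0, "ay": 0, "az": 2.2, "claw": 1},
    {"tx": 15, "ty": -45, "tz": 10, "ax": 0, "ay": 0, "az": 2.2, "claw": 1},
    {"tx": 15, "ty": -45, "tz": 10, "ax": 0, "ay": 0, "az": 2.2, "claw": 1},
    {"tx": 15, "ty": -35, "tz": 10, "ax": 0, "ay": 0, "az": 1.9, "claw": 1},
    {"tx": 0, "ty": 0, "tz": 0, "ax": 0, "ay": 0, "az": 0, "claw": 1}
  ]
}}

```text
time_s: 1.25
tcp_pos: [0.4007, 0.184, 0.3473]
eef_rot: [-179.9, -0.1, -0.1]
contact_force: [-0.6, 1.1, 1.4]
gripper_width: 0.0878
```

```bash
python3 look.py w2
```

```text
1.3 [0.4   0.185 0.346] [-179.924   -0.065   -0.206] [ 50.635  -5.512 -16.991   0.002 -78.422  39.158]
R [[-0.002 -1.    -0.001]
 [-0.952  0.001  0.306]
 [-0.306  0.002 -0.952]] cam [0.483 0.183 0.486] 423.55029552068805
[0.586 0.512 0.   ]
[ 0.585 -0.139  0.   ]
[-0.039  0.659  0.   ]
[-0.04 -0.28  0.  ]
```

View pics/w2.png

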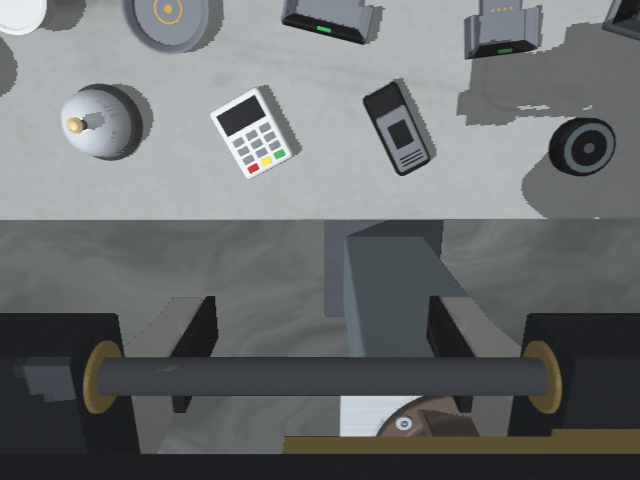

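The wrist view shows the reader (255,133), scanner (397,128) and pager (583,147). The chargers are cut off at the top edge, so I'll shift forward to see them.

>>> {"name": "step_arm", "arguments": {
  "increments": [
    {"tx": 33, "ty": -37, "tz": 0, "ax": 0, "ay": 0, "az": 0, "claw": 1},
    {"tx": 33, "ty": -37, "tz": 0, "ax": 0, "ay": 0, "az": 0, "claw": 1},
    {"tx": 34, "ty": -36, "tz": 0, "ax": 0, "ay": 0, "az": 0, "claw": 1},
    {"tx": 0, "ty": 0, "tz": 0, "ax": 0, "ay": 0, "az": 0, "claw": 1},
    {"tx": 0, "ty": 0, "tz": 0, "ax": 0, "ay": 0, "az": 0, "claw": 1}
  ]
}}

```text
time_s: 1.8
tcp_pos: [0.4998, 0.0768, 0.3443]
eef_rot: [180.0, 0.1, -0.2]
contact_force: [-1.1, 0.3, 1.2]
gripper_width: 0.0875
```

```bash
python3 look.py w3
```

```text
1.85 [0.499 0.078 0.345] [179.979   0.086  -0.051] [ 31.11    1.402 -10.596  -0.027 -78.086  58.845]
R [[-0.002 -1.     0.001]
 [-0.951  0.002  0.31 ]
 [-0.31  -0.    -0.951]] cam [0.583 0.076 0.482] 423.55029552068805
[ 0.683  0.401 -0.   ]
[ 0.682 -0.245  0.   ]
[0.061 0.549 0.   ]
[ 0.058 -0.388  0.   ]
```

View pics/w3.png

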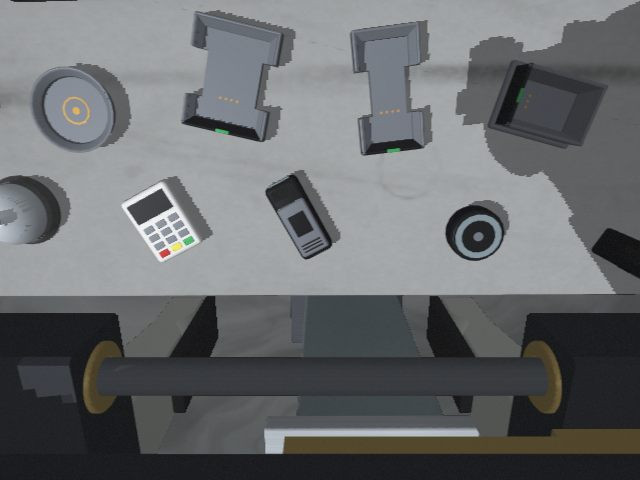

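>>> {"name": "step_arm", "arguments": {
  "increments": [
    {"tx": -25, "ty": -40, "tz": 0, "ax": 0, "ay": 0, "az": 0, "claw": 1},
    {"tx": -25, "ty": -40, "tz": 0, "ax": 0, "ay": 0, "az": 0, "claw": 1},
    {"tx": -20, "ty": -40, "tz": 0, "ax": 0, "ay": 0, "az": 0, "claw": 1},
    {"tx": 0, "ty": -40, "tz": 0, "ax": 0, "ay": 0, "az": 0, "claw": 1},
    {"tx": 0, "ty": -40, "tz": 0, "ax": 0, "ay": 0, "az": 0, "claw": 1},
    {"tx": 0, "ty": 0, "tz": 0, "ax": 0, "ay": 0, "az": 0, "claw": 1},
    {"tx": 0, "ty": 0, "tz": 0, "ax": 0, "ay": 0, "az": 0, "claw": 1}
  ]
}}

```text
time_s: 2.55
tcp_pos: [0.4293, -0.1222, 0.3456]
eef_rot: [-180.0, -0.0, -0.0]
contact_force: [-0.3, -0.3, 0.0]
gripper_width: 0.0874
```

```bash
python3 look.py w4
```

```text
2.6 [ 0.43  -0.122  0.346] [-179.977   -0.019    0.053] [  9.605  -4.864 -16.505  -0.02  -78.337  80.452]
R [[ 0.    -1.    -0.   ]
 [-0.951 -0.     0.308]
 [-0.308  0.    -0.951]] cam [ 0.512 -0.123  0.484] 423.55029552068805
[0.613 0.204 0.   ]
[ 0.613 -0.444  0.   ]
[-0.011  0.35   0.   ]
[-0.01  -0.588  0.   ]
```

View pics/w4.png

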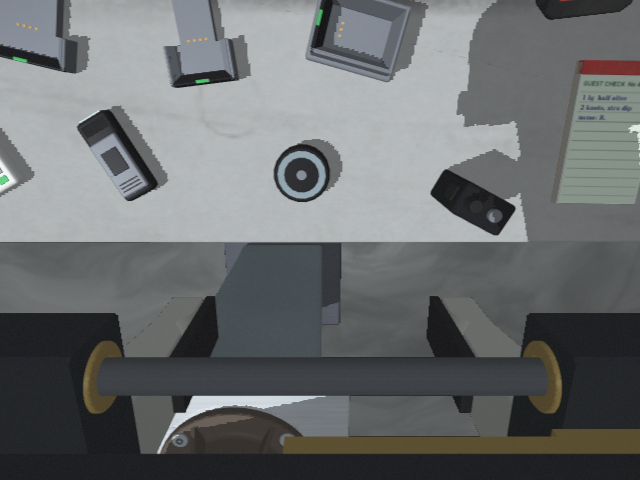

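The w3 view has all four chargers in full: dish (75,110), reader tray (232,78), scanner tray (390,88) and cup (548,105). In w4 the radio is at (472,203) with its aerial at (494,214), pointing -y and -x, so it needs about half a turn. I'll measure with depth.

```bash
cat > meas.py <<'E'
from h import *
import sys
np.set_printoptions(precision=4,suppress=True)
def comps(c,z0,z1,amin=150,maxrow=300):
    P=cloud(c); z=P[...,2]; m=((z>z0)&(z<z1)&(c["depth"]>0)).astype(np.uint8); m[maxrow:]=0
    n,l,st,ce=cv2.connectedComponentsWithStats(m)
    for i in range(1,n):
        if st[i,4]<amin: continue
        q=P[l==i]; (cx,cy),(w,h),a=cv2.minAreaRect((q[:,:2]*1000).astype(np.float32))
        if w<h: w,h,a=h,w,a+90
        print("px",ce[i].round(),"n",st[i,4],"ctr",np.round((cx,cy),1),"LxW",np.round((w,h),1),"long-axis deg",round((a+90)%180-90,1),"z99 %.1f"%(1000*np.percentile(q[:,2],95)))
if __name__=="__main__":
    for n,z0,z1 in [("w3",.007,.2),("w3",.016,.2),("w4",.007,.2),("w4",.016,.2),("w4",.085,.095),("w4",.1,.12)]:
        c=pickle.load(open(n+".pkl","rb")); print(n,z0,z1, "table z", np.round(np.median(cloud(c)[150:170,:,2]),4)); comps(c,z0,z1,20 if z0>.09 else 150,285 if n=="w3" else 235)
E
python3 meas.py
```

```text
w3 0.007 0.2 table z -0.0008
px [231.  76.] n 8368 ctr [607.  170.4] LxW [109.3  87.5] long-axis deg -13.0 z99 21.3
px [388.  87.] n 6925 ctr [594.8   7.3] LxW [123.   67.3] long-axis deg 6.6 z99 21.5
px [547. 105.] n 6734 ctr [ 580.7 -156.8] LxW [92.3 70.1] long-axis deg 75.2 z99 39.5
px [ 71. 109.] n 5261 ctr [576.8 338.9] LxW [86.3 86.2] long-axis deg -58.4 z99 17.4
px [298. 216.] n 2881 ctr [458.6 103.2] LxW [96.1 40.4] long-axis deg 27.9 z99 24.6
px [ 24. 212.] n 3089 ctr [466.8 410.5] LxW [76.2 55.5] long-axis deg -0.9 z99 46.6
px [162. 221.] n 3737 ctr [454.1 259.5] LxW [82.4 60.1] long-axis deg 27.7 z99 19.0
px [475. 233.] n 2428 ctr [440.5 -98.9] LxW [61.  60.7] long-axis deg -17.5 z99 26.9
px [620. 251.] n 1387 ctr [ 426.5 -253.7] LxW [36.2 13.7] long-axis deg -12.0 z99 74.2
w3 0.016 0.2 table z -0.0008
px [236.  32.] n 1366 ctr [644.7 161.5] LxW [87.3 31.8] long-axis deg 77.0 z99 22.1
px [386.  40.] n 1267 ctr [636.7  12.1] LxW [67.3 38.6] long-axis deg -83.3 z99 22.1
px [555. 103.] n 3581 ctr [ 580.6 -157.5] LxW [84.8 61.3] long-axis deg 75.5 z99 39.9
px [ 69. 109.] n 848
[... 1685 characters left out ...]
1] LxW [67.1 31.2] long-axis deg 78.2 z99 22.3
px [200.  68.] n 1175 ctr [552.5   2.5] LxW [68.  38.6] long-axis deg -83.2 z99 22.2
px [114. 155.] n 2991 ctr [458.5 102.7] LxW [95.2 38.2] long-axis deg 27.8 z99 24.6
px [301. 173.] n 2496 ctr [440.1 -99.7] LxW [61. 61.] long-axis deg 53.2 z99 26.9
px [  5. 176.] n 232 ctr [436.6 225.1] LxW [35.  16.2] long-axis deg -13.4 z99 18.9
px [473. 203.] n 2755 ctr [ 416.7 -275.8] LxW [57.  34.9] long-axis deg 62.5 z99 107.1
w4 0.085 0.095 table z -0.0004
px [483. 209.] n 1617 ctr [ 416.9 -276.6] LxW [55.7 33.9] long-axis deg 62.3 z99 90.9
w4 0.1 0.12 table z -0.0004
px [474. 205.] n 192 ctr [ 424.7 -261.8] LxW [12.3 12.2] long-axis deg -81.4 z99 109.7
```

Depth gives clean rectangles matching every stated size. The aerial top is at (424.7,-261.8), so the radio's +y points to 62.3° and needs only a 13° turn. The knob I took for the aerial was something else. I'll start with the reader at (454,259.5), yaw 27.7.

>>> {"name": "step_arm", "arguments": {
  "increments": [
    {"tx": 2.4, "ty": 38, "tz": -18, "ax": 0, "ay": 0, "az": 2.77, "claw": 1},
    {"tx": 2.4, "ty": 38, "tz": -18, "ax": 0, "ay": 0, "az": 2.77, "claw": 1},
    {"tx": 2.4, "ty": 38, "tz": -18, "ax": 0, "ay": 0, "az": 2.77, "claw": 1},
    {"tx": 2.4, "ty": 38, "tz": -18, "ax": 0, "ay": 0, "az": 2.77, "claw": 1},
    {"tx": 2.4, "ty": 38, "tz": -18, "ax": 0, "ay": 0, "az": 2.77, "claw": 1},
    {"tx": 2.4, "ty": 38, "tz": -18, "ax": 0, "ay": 0, "az": 2.77, "claw": 1},
    {"tx": 2.4, "ty": 38, "tz": -18, "ax": 0, "ay": 0, "az": 2.77, "claw": 1},
    {"tx": 2.4, "ty": 38, "tz": -18, "ax": 0, "ay": 0, "az": 2.77, "claw": 1},
    {"tx": 2.4, "ty": 38, "tz": -18, "ax": 0, "ay": 0, "az": 2.77, "claw": 1},
    {"tx": 2.4, "ty": 40, "tz": -18, "ax": 0, "ay": 0, "az": 2.77, "claw": 1},
    {"tx": 0, "ty": 0, "tz": 0, "ax": 0, "ay": 0, "az": 0, "claw": 1},
    {"tx": 0, "ty": 0, "tz": 0, "ax": 0, "ay": 0, "az": 0, "claw": 1}
  ]
}}

```text
time_s: 3.8
tcp_pos: [0.4521, 0.2613, 0.1648]
eef_rot: [180.0, 0.1, 27.9]
contact_force: [-0.3, 0.6, 0.0]
gripper_width: 0.0878
```

```bash
python3 look.py w5 | head -2; python3 - <<'E'
from meas import *
c=pickle.load(open("w5.pkl","rb")); comps(c,.007,.11,150,300)
E
```

```text
3.85 [0.452 0.26  0.165] [179.984   0.045  27.859] [ 51.481  10.197 -24.887  -0.004 -54.964  66.38 ]
R [[ 0.469 -0.883  0.001]
px [305.  29.] n 7347 ctr [556.4 328.4] LxW [85.8 41. ] long-axis deg -62.0 z99 17.3
px [556.  87.] n 19592 ctr [606.6 170.3] LxW [109.4  88. ] long-axis deg -13.1 z99 20.9
px [110.  94.] n 12495 ctr [467.1 419.4] LxW [77.4 71.2] long-axis deg 18.7 z99 63.4
px [325. 221.] n 9443 ctr [454.3 260.4] LxW [81.5 60.1] long-axis deg 27.7 z99 18.9
px [513. 276.] n 2756 ctr [483.8 117.6] LxW [39.6 38.9] long-axis deg -60.8 z99 22.8
```

The reader and tray positions agree between views, so I'll descend and grip.

>>> {"name": "step_arm", "arguments": {
  "increments": [
    {"tx": 0, "ty": 0, "tz": -45, "ax": 0, "ay": 0, "az": 0, "claw": 1},
    {"tx": 0, "ty": 0, "tz": -45, "ax": 0, "ay": 0, "az": 0, "claw": 1},
    {"tx": 0, "ty": 0, "tz": -34, "ax": 0, "ay": 0, "az": 0, "claw": 1},
    {"tx": 0, "ty": 0, "tz": -20, "ax": 0, "ay": 0, "az": 0, "claw": 1},
    {"tx": 0, "ty": 0, "tz": 0, "ax": 0, "ay": 0, "az": 0, "claw": 1},
    {"tx": 0, "ty": 0, "tz": 0, "ax": 0, "ay": 0, "az": 0, "claw": -1},
    {"tx": 0, "ty": 0, "tz": 0, "ax": 0, "ay": 0, "az": 0, "claw": -1},
    {"tx": 0, "ty": 0, "tz": 0, "ax": 0, "ay": 0, "az": 0, "claw": -1},
    {"tx": 0, "ty": 0, "tz": 0, "ax": 0, "ay": 0, "az": 0, "claw": -1},
    {"tx": 0, "ty": 0, "tz": 0, "ax": 0, "ay": 0, "az": 0, "claw": -1},
    {"tx": 0, "ty": 0, "tz": 0, "ax": 0, "ay": 0, "az": 0, "claw": -1}
  ],
  "newtons": 25
}}

```text
time_s: 4.95
tcp_pos: [0.4537, 0.2593, 0.0221]
eef_rot: [-180.0, -0.0, 27.7]
contact_force: [-0.7, -1.5, 6.0]
gripper_width: 0.0598
```

>>> {"name": "step_arm", "arguments": {
  "increments": [
    {"tx": 0, "ty": 0, "tz": 20, "ax": 0, "ay": 0, "az": 0, "claw": -1},
    {"tx": 0, "ty": 0, "tz": 40, "ax": 0, "ay": 0, "az": 0, "claw": -1},
    {"tx": 0, "ty": 0, "tz": 40, "ax": 0, "ay": 0, "az": 0, "claw": -1},
    {"tx": 25.5, "ty": -15, "tz": 0, "ax": 0, "ay": 0, "az": -6.8, "claw": -1},
    {"tx": 25.5, "ty": -15, "tz": 0, "ax": 0, "ay": 0, "az": -6.8, "claw": -1},
    {"tx": 25.5, "ty": -15, "tz": 0, "ax": 0, "ay": 0, "az": -6.8, "claw": -1},
    {"tx": 25.5, "ty": -15, "tz": 0, "ax": 0, "ay": 0, "az": -6.8, "claw": -1},
    {"tx": 25.5, "ty": -15, "tz": 0, "ax": 0, "ay": 0, "az": -6.8, "claw": -1},
    {"tx": 25.5, "ty": -15, "tz": 0, "ax": 0, "ay": 0, "az": -6.8, "claw": -1},
    {"tx": 0, "ty": 0, "tz": 0, "ax": 0, "ay": 0, "az": 0, "claw": -1},
    {"tx": 0, "ty": 0, "tz": 0, "ax": 0, "ay": 0, "az": 0, "claw": -1}
  ]
}}

```text
time_s: 6.05
tcp_pos: [0.6064, 0.1683, 0.1206]
eef_rot: [179.9, 0.1, -13.2]
contact_force: [0.1, -0.5, -1.9]
gripper_width: 0.0598
```

```bash
python3 look.py w6 | head -2; python3 - <<'E'
from meas import *
c=pickle.load(open("w6.pkl","rb")); print("held"); comps(c,.095,.13,150,400); comps(c,.007,.06,150,400)
E
```

```text
6.1 [0.606 0.169 0.121] [179.957   0.071 -13.093] [ 33.301  22.185 -14.339  -0.027 -53.556  43.622]
R [[-0.227 -0.974  0.001]
held
px [321. 292.] n 25030 ctr [620.7 164.5] LxW [94.4 55. ] long-axis deg 77.4 z99 122.2
px [321. 397.] n 575 ctr [577.2 174.5] LxW [59.2  5.9] long-axis deg 76.0 z99 117.3
px [584. 195.] n 19973 ctr [594.9   7.3] LxW [123.8  68.7] long-axis deg 6.4 z99 21.1
px [317. 186.] n 9329 ctr [641.7 162. ] LxW [87.3 38.3] long-axis deg 77.0 z99 21.4
px [ 62. 305.] n 2550 ctr [605.7 338.7] LxW [80.2 28.7] long-axis deg 87.4 z99 17.6
```

View pics/w6.png

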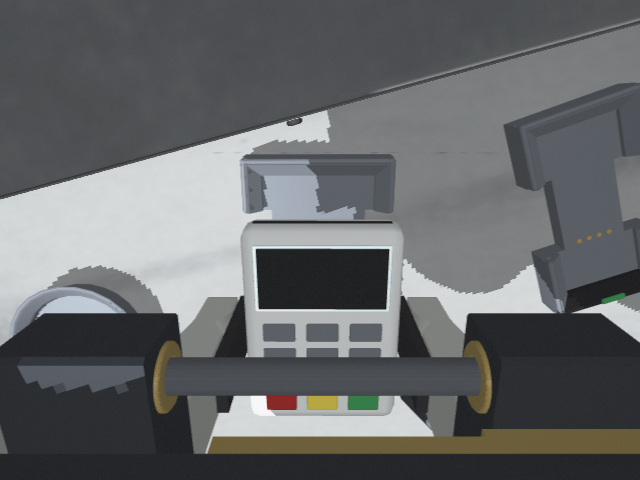

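The reader hangs level over its tray, aligned, with keypad buttons at the contact end. Before descending I'll check clearance to the drawer edge.

```bash
python3 - <<'E'
from meas import *
c=pickle.load(open("w6.pkl","rb"));P=cloud(c)[:160]; m=(P[...,2]>.05)
for y in np.arange(.0,.4,.04):
    s=P[m&(abs(P[...,1]-y)<.01)]
    if len(s): i=s[:,0].argmin(); print("%.2f"%y,s[i],np.percentile(s[:,2],[5,95]))
E
```

```text
0.04 [0.6876 0.0499 0.0921] [0.0894 0.0926]
0.08 [0.6866 0.0899 0.0896] [0.0901 0.0926]
0.12 [0.6855 0.1284 0.0911] [0.0902 0.0925]
0.16 [0.6821 0.1618 0.0839] [0.0901 0.0925]
0.20 [0.6833 0.2082 0.0917] [0.0902 0.0925]
0.24 [0.6835 0.2314 0.0752] [0.0903 0.0925]
0.28 [0.6945 0.27   0.0911] [0.0903 0.0923]
```

There's about 17 mm of clearance, so I'll descend.

>>> {"name": "step_arm", "arguments": {
  "increments": [
    {"tx": 0.5, "ty": 0.3, "tz": -40, "ax": 0, "ay": 0, "az": 0, "claw": -1},
    {"tx": 0, "ty": 0, "tz": -20, "ax": 0, "ay": 0, "az": 0, "claw": -1},
    {"tx": 0, "ty": 0, "tz": -15, "ax": 0, "ay": 0, "az": 0, "claw": -1},
    {"tx": 0, "ty": 0, "tz": -8, "ax": 0, "ay": 0, "az": 0, "claw": -1},
    {"tx": 0, "ty": 0, "tz": -4, "ax": 0, "ay": 0, "az": 0, "claw": -1},
    {"tx": 0, "ty": 0, "tz": 0, "ax": 0, "ay": 0, "az": 0, "claw": -1},
    {"tx": 0, "ty": 0, "tz": 0, "ax": 0, "ay": 0, "az": 0, "claw": -1}
  ]
}}

```text
time_s: 6.8
tcp_pos: [0.6075, 0.17, 0.0354]
eef_rot: [-179.9, -0.1, -13.1]
contact_force: [-1.0, -1.0, -0.8]
gripper_width: 0.06
```

>>> {"name": "step_arm", "arguments": {
  "increments": [
    {"tx": 0, "ty": 0, "tz": -1.2, "ax": 0, "ay": 0, "az": 0, "claw": -1},
    {"tx": 0, "ty": 0, "tz": 0, "ax": 0, "ay": 0, "az": 0, "claw": -1},
    {"tx": 0, "ty": 0, "tz": 0, "ax": 0, "ay": 0, "az": 0, "claw": 1},
    {"tx": 0, "ty": 0, "tz": 0, "ax": 0, "ay": 0, "az": 0, "claw": 1},
    {"tx": 0, "ty": 0, "tz": 0, "ax": 0, "ay": 0, "az": 0, "claw": 1},
    {"tx": 0, "ty": 0, "tz": 0, "ax": 0, "ay": 0, "az": 0, "claw": 1},
    {"tx": 0, "ty": 0, "tz": 30, "ax": 0, "ay": 0, "az": 0, "claw": 1},
    {"tx": 0, "ty": 0, "tz": 40, "ax": 0, "ay": 0, "az": 0, "claw": 1},
    {"tx": 0, "ty": 0, "tz": 36.4, "ax": 0, "ay": 0, "az": 0, "claw": 1},
    {"tx": 0, "ty": 0, "tz": 0, "ax": 0, "ay": 0, "az": 0, "claw": 1}
  ]
}}

```text
time_s: 7.8
tcp_pos: [0.6101, 0.1707, 0.1457]
eef_rot: [-179.7, -0.4, -13.1]
contact_force: [-0.3, -0.3, 0.4]
gripper_width: 0.0877
```

```bash
python3 look.py w7 | head -1; python3 - <<'E'
from meas import *
c=pickle.load(open("w7.pkl","rb")); comps(c,.024,.04,150,450)
E
```

```text
7.85 [0.609 0.17  0.143] [-179.776   -0.245  -13.09 ] [ 33.306  20.973 -12.947   0.028 -55.749  43.589]
px [325. 241.] n 11239 ctr [608.5 169.2] LxW [81.1 60. ] long-axis deg -13.1 z99 30.8
px [459. 419.] n 277 ctr [453.8 102.4] LxW [26.2 15. ] long-axis deg 29.1 z99 25.2
```

The reader is seated: its top is at 30.8 mm, against 30 expected plus the usual 0.8 mm bias. Next is the scanner.

>>> {"name": "step_arm", "arguments": {
  "increments": [
    {"tx": -24.8, "ty": -11.2, "tz": 0, "ax": 0, "ay": 0, "az": 6.8, "claw": 1},
    {"tx": -24.8, "ty": -11.2, "tz": 0, "ax": 0, "ay": 0, "az": 6.8, "claw": 1},
    {"tx": -24.8, "ty": -11.2, "tz": 0, "ax": 0, "ay": 0, "az": 6.8, "claw": 1},
    {"tx": -24.8, "ty": -11.3, "tz": 0, "ax": 0, "ay": 0, "az": 6.8, "claw": 1},
    {"tx": -24.8, "ty": -11.3, "tz": 0, "ax": 0, "ay": 0, "az": 6.8, "claw": 1},
    {"tx": -24.8, "ty": -11.3, "tz": 0, "ax": 0, "ay": 0, "az": 6.9, "claw": 1},
    {"tx": 0, "ty": 0, "tz": 0, "ax": 0, "ay": 0, "az": 0, "claw": 1},
    {"tx": 0, "ty": 0, "tz": 0, "ax": 0, "ay": 0, "az": 0, "claw": 1}
  ]
}}

```text
time_s: 8.65
tcp_pos: [0.458, 0.1017, 0.1395]
eef_rot: [-180.0, 0.0, 27.7]
contact_force: [0.8, 0.0, 0.3]
gripper_width: 0.0877
```

```bash
python3 look.py w8 | head -1; python3 - <<'E'
from meas import *
c=pickle.load(open("w8.pkl","rb")); comps(c,.007,.06,150,400)
E
```

```text
8.7 [0.459 0.102 0.14 ] [179.996  -0.004  27.733] [ 36.648   6.98  -32.915   0.006 -50.101  81.081]
px [317.  30.] n 5944 ctr [573.5 168.2] LxW [68.1 45.4] long-axis deg 77.0 z99 30.1
px [565. 111.] n 19661 ctr [594.4   7.3] LxW [122.8  68.3] long-axis deg 6.8 z99 21.1
px [321. 231.] n 8604 ctr [458.9 103.4] LxW [95.3 40.1] long-axis deg 27.9 z99 24.5
```

View pics/w8.png

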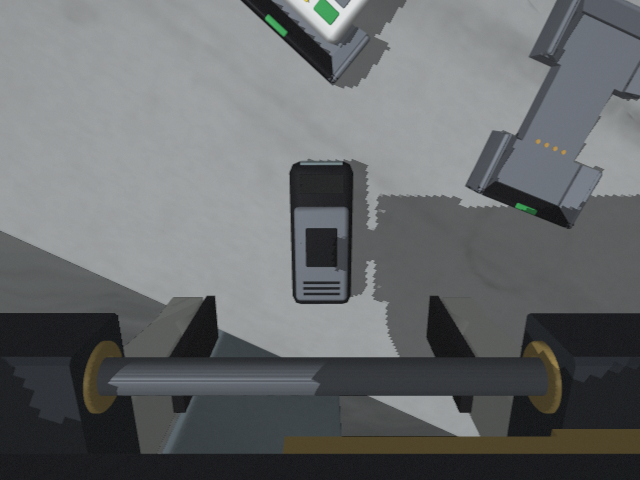

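The scanner's bluish window is at the +x end (321,163) and its ribs are at -x (322,288), which confirms its heading. I'll descend and grip.

>>> {"name": "step_arm", "arguments": {
  "increments": [
    {"tx": 0.2, "ty": 0.4, "tz": -45, "ax": 0, "ay": 0, "az": 0, "claw": 1},
    {"tx": 0, "ty": 0, "tz": -43, "ax": 0, "ay": 0, "az": 0, "claw": 1},
    {"tx": 0, "ty": 0, "tz": -20, "ax": 0, "ay": 0, "az": 0, "claw": 1},
    {"tx": 0, "ty": 0, "tz": -10, "ax": 0, "ay": 0, "az": 0, "claw": 1},
    {"tx": 0, "ty": 0, "tz": 0, "ax": 0, "ay": 0, "az": 0, "claw": -1},
    {"tx": 0, "ty": 0, "tz": 0, "ax": 0, "ay": 0, "az": 0, "claw": -1},
    {"tx": 0, "ty": 0, "tz": 0, "ax": 0, "ay": 0, "az": 0, "claw": -1},
    {"tx": 0, "ty": 0, "tz": 0, "ax": 0, "ay": 0, "az": 0, "claw": -1},
    {"tx": 0, "ty": 0, "tz": 0, "ax": 0, "ay": 0, "az": 0, "claw": -1},
    {"tx": 0, "ty": 0, "tz": 0, "ax": 0, "ay": 0, "az": 0, "claw": -1},
    {"tx": 0, "ty": 0, "tz": 0, "ax": 0, "ay": 0, "az": 0, "claw": -1},
    {"tx": 0, "ty": 0, "tz": 0, "ax": 0, "ay": 0, "az": 0, "claw": -1}
  ]
}}

```text
time_s: 9.9
tcp_pos: [0.4586, 0.1024, 0.022]
eef_rot: [-180.0, -0.0, 27.8]
contact_force: [-0.1, -0.1, 3.3]
gripper_width: 0.0399
```

>>> {"name": "step_arm", "arguments": {
  "increments": [
    {"tx": 0, "ty": 0, "tz": 20, "ax": 0, "ay": 0, "az": 0, "claw": -1},
    {"tx": 0, "ty": 0, "tz": 40, "ax": 0, "ay": 0, "az": 0, "claw": -1},
    {"tx": 0, "ty": 0, "tz": 30, "ax": 0, "ay": 0, "az": 0, "claw": -1},
    {"tx": 34, "ty": -24, "tz": 0, "ax": 0, "ay": 0, "az": -5.3, "claw": -1},
    {"tx": 34, "ty": -24, "tz": 0, "ax": 0, "ay": 0, "az": -5.3, "claw": -1},
    {"tx": 34, "ty": -24, "tz": 0, "ax": 0, "ay": 0, "az": -5.3, "claw": -1},
    {"tx": 33.8, "ty": -23.9, "tz": 0, "ax": 0, "ay": 0, "az": -5.2, "claw": -1},
    {"tx": 0, "ty": 0, "tz": 0, "ax": 0, "ay": 0, "az": 0, "claw": -1},
    {"tx": 0, "ty": 0, "tz": 0, "ax": 0, "ay": 0, "az": 0, "claw": -1}
  ]
}}

```text
time_s: 10.8
tcp_pos: [0.5941, 0.0055, 0.1107]
eef_rot: [180.0, 0.1, 6.6]
contact_force: [0.1, 1.1, -1.5]
gripper_width: 0.0397
```

```bash
python3 look.py w9 | head -1; python3 - <<'E'
from meas import *
c=pickle.load(open("w9.pkl","rb")); print("held"); comps(c,.11,.118,100,450); print("tray");comps(c,.007,.06,150,400)
E
```

```text
10.85 [0.593 0.006 0.111] [180.      0.101   6.666] [ 19.424  19.863 -19.583  -0.028 -50.653  77.26 ]
held
px [321. 321.] n 6215 ctr [601.3   6.3] LxW [33.5 29.3] long-axis deg -83.3 z99 113.3
px [248. 324.] n 609 ctr [596.9  30.1] LxW [22.8 10.8] long-axis deg 51.7 z99 117.5
px [396. 324.] n 606 ctr [602.2 -17.9] LxW [23.  11.1] long-axis deg -37.0 z99 117.6
px [321. 413.] n 2976 ctr [561.7   1.6] LxW [33.6 19. ] long-axis deg -84.3 z99 112.8
tray
px [232.  66.] n 3485 ctr [688.   62.1] LxW [241.5   1.2] long-axis deg -88.4 z99 53.9
px [ 54. 195.] n 20979 ctr [605.1 163. ] LxW [110.   74.1] long-axis deg -13.0 z99 30.6
px [318. 174.] n 7777 ctr [636.6  11.9] LxW [67.2 39. ] long-axis deg -83.1 z99 21.5
px [579. 290.] n 11691 ctr [ 587.4 -153.1] LxW [83.3 63.8] long-axis deg 78.6 z99 38.9
```

>>> {"name": "step_arm", "arguments": {
  "increments": [
    {"tx": 0, "ty": 0, "tz": -40, "ax": 0, "ay": 0, "az": 0, "claw": -1},
    {"tx": 0, "ty": 0, "tz": -20, "ax": 0, "ay": 0, "az": 0, "claw": -1},
    {"tx": 0, "ty": 0, "tz": -10, "ax": 0, "ay": 0, "az": 0, "claw": -1},
    {"tx": 0, "ty": 0, "tz": -6, "ax": 0, "ay": 0, "az": 0, "claw": -1},
    {"tx": 0, "ty": 0, "tz": -2, "ax": 0, "ay": 0, "az": 0, "claw": -1},
    {"tx": 0, "ty": 0, "tz": 0, "ax": 0, "ay": 0, "az": 0, "claw": -1}
  ]
}}

```text
time_s: 11.45
tcp_pos: [0.5947, 0.0068, 0.0346]
eef_rot: [-180.0, -0.1, 6.7]
contact_force: [0.1, -0.6, -1.0]
gripper_width: 0.0397
```

>>> {"name": "step_arm", "arguments": {
  "increments": [
    {"tx": 0, "ty": 0, "tz": -0.5, "ax": 0, "ay": 0, "az": 0, "claw": -1},
    {"tx": 0, "ty": 0, "tz": 0, "ax": 0, "ay": 0, "az": 0, "claw": 1},
    {"tx": 0, "ty": 0, "tz": 0, "ax": 0, "ay": 0, "az": 0, "claw": 1},
    {"tx": 0, "ty": 0, "tz": 0, "ax": 0, "ay": 0, "az": 0, "claw": 1},
    {"tx": 0, "ty": 0, "tz": 0, "ax": 0, "ay": 0, "az": 0, "claw": 1},
    {"tx": 0, "ty": 0, "tz": 0, "ax": 0, "ay": 0, "az": 0, "claw": 1},
    {"tx": 0, "ty": 0, "tz": 40, "ax": 0, "ay": 0, "az": 0, "claw": 1},
    {"tx": 0, "ty": 0, "tz": 40, "ax": 0, "ay": 0, "az": 0, "claw": 1},
    {"tx": 0, "ty": 0, "tz": 46.3, "ax": 0, "ay": 0, "az": 0, "claw": 1},
    {"tx": 0, "ty": 0, "tz": 0, "ax": 0, "ay": 0, "az": 0, "claw": 1}
  ]
}}

```text
time_s: 12.45
tcp_pos: [0.5981, 0.007, 0.1666]
eef_rot: [-180.0, -0.6, 6.8]
contact_force: [0.5, -0.1, 0.4]
gripper_width: 0.0869
```

```bash
python3 look.py w10 | head -1; python3 - <<'E'
from meas import *
c=pickle.load(open("w10.pkl","rb")); comps(c,.024,.06,150,450)
E
```

```text
12.5 [0.596 0.007 0.163] [-179.942   -0.408    6.717] [ 19.443  16.743 -16.277   0.04  -56.57   77.252]
px [152.  75.] n 399 ctr [686.7 112. ] LxW [155.2   1.1] long-axis deg -88.3 z99 53.2
px [ 83. 188.] n 10942 ctr [608.1 168.9] LxW [81.8 60.1] long-axis deg -13.3 z99 30.8
px [321. 234.] n 7638 ctr [595.8   6.9] LxW [94.8 40. ] long-axis deg 6.7 z99 36.5
px [551. 276.] n 4341 ctr [ 580.8 -157.2] LxW [85.1 61.3] long-axis deg 75.2 z99 39.8
px [430. 422.] n 1805 ctr [454.  -97.8] LxW [58.2 31. ] long-axis deg -83.3 z99 26.5
```

The scanner is seated, with its top at 36.5 mm (36 expected). Next is the radio, with a look on the way.

>>> {"name": "step_arm", "arguments": {
  "increments": [
    {"tx": -14.8, "ty": -23.6, "tz": 5, "ax": 0, "ay": 0, "az": -8.3, "claw": 1},
    {"tx": -14.8, "ty": -23.6, "tz": 5, "ax": 0, "ay": 0, "az": -8.3, "claw": 1},
    {"tx": -14.8, "ty": -23.6, "tz": 5, "ax": 0, "ay": 0, "az": -8.3, "claw": 1},
    {"tx": -14.8, "ty": -23.6, "tz": 5, "ax": 0, "ay": 0, "az": -8.3, "claw": 1},
    {"tx": -14.8, "ty": -23.6, "tz": 5, "ax": 0, "ay": 0, "az": -8.3, "claw": 1},
    {"tx": -14.8, "ty": -23.6, "tz": 5, "ax": 0, "ay": 0, "az": -8.3, "claw": 1},
    {"tx": -14.8, "ty": -23.7, "tz": 5, "ax": 0, "ay": 0, "az": -8.3, "claw": 1},
    {"tx": -14.8, "ty": -23.7, "tz": 5, "ax": 0, "ay": 0, "az": -8.3, "claw": 1},
    {"tx": -14.8, "ty": -23.7, "tz": 5, "ax": 0, "ay": 0, "az": -8.3, "claw": 1},
    {"tx": -14.8, "ty": -23.7, "tz": 5, "ax": 0, "ay": 0, "az": -8.3, "claw": 1},
    {"tx": -14.8, "ty": -23.7, "tz": 0, "ax": 0, "ay": 0, "az": -8.3, "claw": 1},
    {"tx": -15, "ty": -23.7, "tz": 0, "ax": 0, "ay": 0, "az": -8.3, "claw": 1}
  ]
}}

```text
time_s: 13.7
tcp_pos: [0.4154, -0.278, 0.2087]
eef_rot: [179.9, 0.0, -93.2]
contact_force: [-0.4, -0.6, 0.3]
gripper_width: 0.0875
```

>>> {"name": "step_arm", "arguments": {
  "increments": [
    {"tx": 0, "ty": 0, "tz": 0, "ax": 0, "ay": 0, "az": -8.3, "claw": 1},
    {"tx": 0, "ty": 0, "tz": 0, "ax": 0, "ay": 0, "az": -8.3, "claw": 1},
    {"tx": 0, "ty": 0, "tz": 0, "ax": 0, "ay": 0, "az": -8.2, "claw": 1},
    {"tx": 0, "ty": 0, "tz": 0, "ax": 0, "ay": 0, "az": 0, "claw": 1},
    {"tx": 0, "ty": 0, "tz": 0, "ax": 0, "ay": 0, "az": 0, "claw": 1}
  ]
}}

```text
time_s: 14.2
tcp_pos: [0.4162, -0.2772, 0.2089]
eef_rot: [179.9, -0.0, -117.5]
contact_force: [-0.1, 0.5, 0.2]
gripper_width: 0.0878
```

```bash
python3 look.py w11 | head -1; python3 - <<'E'
from meas import *
c=pickle.load(open("w11.pkl","rb")); comps(c,.084,.096,150,450);comps(c,.1,.12,30,450)
E
```

```text
14.25 [ 0.416 -0.277  0.209] [ 179.948   -0.007 -117.476] [-11.121   5.67  -23.987  -0.009 -60.396 -16.351]
px [320. 236.] n 3824 ctr [ 416.1 -278.6] LxW [54.9 34. ] long-axis deg 62.6 z99 94.8
px [ 22. 287.] n 2037 ctr [ 608.4 -344. ] LxW [56.2 23. ] long-axis deg -82.9 z99 94.9
px [320. 276.] n 392 ctr [ 423.8 -263.1] LxW [12.4 12.1] long-axis deg -23.4 z99 109.6
```

View pics/w11.png

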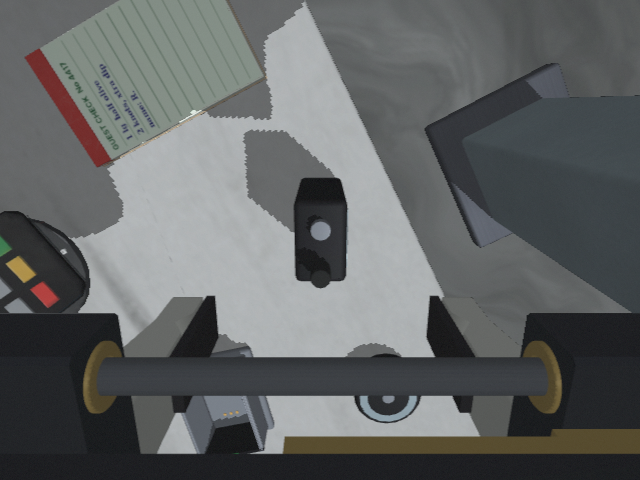

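The radio is centred between the jaws, aerial at (320,280) on the +y side and knob at (320,231). I'll descend and grip at 67 mm.

>>> {"name": "step_arm", "arguments": {
  "increments": [
    {"tx": -0.5, "ty": -1, "tz": -45, "ax": 0, "ay": 0, "az": 0.1, "claw": 1},
    {"tx": 0, "ty": 0, "tz": -45, "ax": 0, "ay": 0, "az": 0, "claw": 1},
    {"tx": 0, "ty": 0, "tz": -35, "ax": 0, "ay": 0, "az": 0, "claw": 1},
    {"tx": 0, "ty": 0, "tz": -17, "ax": 0, "ay": 0, "az": 0, "claw": 1},
    {"tx": 0, "ty": 0, "tz": 0, "ax": 0, "ay": 0, "az": 0, "claw": -1},
    {"tx": 0, "ty": 0, "tz": 0, "ax": 0, "ay": 0, "az": 0, "claw": -1},
    {"tx": 0, "ty": 0, "tz": 0, "ax": 0, "ay": 0, "az": 0, "claw": -1},
    {"tx": 0, "ty": 0, "tz": 0, "ax": 0, "ay": 0, "az": 0, "claw": -1},
    {"tx": 0, "ty": 0, "tz": 0, "ax": 0, "ay": 0, "az": 0, "claw": -1},
    {"tx": 0, "ty": 0, "tz": 0, "ax": 0, "ay": 0, "az": 0, "claw": -1},
    {"tx": 0, "ty": 0, "tz": 0, "ax": 0, "ay": 0, "az": 0, "claw": -1},
    {"tx": 0, "ty": 0, "tz": 0, "ax": 0, "ay": 0, "az": 0, "claw": -1}
  ]
}}

```text
time_s: 15.45
tcp_pos: [0.4162, -0.2784, 0.0678]
eef_rot: [-180.0, 0.0, -117.6]
contact_force: [-0.7, 0.7, 3.0]
gripper_width: 0.0337
```

>>> {"name": "step_arm", "arguments": {
  "increments": [
    {"tx": 0, "ty": 0, "tz": 20, "ax": 0, "ay": 0, "az": 0, "claw": -1},
    {"tx": 0, "ty": 0, "tz": 40, "ax": 0, "ay": 0, "az": 0, "claw": -1},
    {"tx": 0, "ty": 0, "tz": 30, "ax": 0, "ay": 0, "az": 0, "claw": -1},
    {"tx": 0, "ty": 0, "tz": 0, "ax": 0, "ay": 0, "az": 0, "claw": -1},
    {"tx": 0, "ty": 0, "tz": 0, "ax": 0, "ay": 0, "az": 0, "claw": -1}
  ]
}}

```text
time_s: 15.95
tcp_pos: [0.416, -0.2782, 0.1577]
eef_rot: [-180.0, 0.0, -117.6]
contact_force: [-0.5, 0.4, -3.9]
gripper_width: 0.0342
```

```bash
python3 look.py w12|head -1; python3 - <<'E'
from meas import *
c=pickle.load(open("side.pkl","rb"));P=cloud(c)
for y in np.arange(-.4,.05,.04):
    s=P[(P[...,2]>.1)&(P[...,2]<.3)&(abs(P[...,1]-y)<.02)&(P[...,0]>.5)]
    if len(s): i=s[:,0].argmin(); print("%.2f"%y,s[i],s[:,2].max())
c=pickle.load(open("w12.pkl","rb")); print("radio"); comps(c,.16,.188,100,450);comps(c,.194,.21,30,450)
E
```

```text
16.0 [ 0.415 -0.278  0.157] [ 179.933    0.014 -117.628] [-11.26    8.674 -28.106  -0.04  -53.281 -16.345]
-0.40 [ 0.637  -0.3839  0.1053] 0.14854690792177463
-0.36 [ 0.6214 -0.355   0.1047] 0.1748646109478833
-0.32 [ 0.6217 -0.3268  0.1001] 0.17433356181089452
-0.28 [ 0.6291 -0.2996  0.1044] 0.1744437409654445
-0.24 [ 0.7312 -0.2236  0.1562] 0.1764584077532931
-0.20 [ 0.7294 -0.1878  0.1585] 0.1766759442472786
-0.16 [ 0.7724 -0.1556  0.1307] 0.1515415392879949
-0.12 [ 0.9513 -0.1365  0.1323] 0.13234622539750976
-0.00 [0.8789 0.011  0.2644] 0.26443473546103036
0.04 [0.8714 0.0467 0.285 ] 0.28497676843788217
radio
px [322. 323.] n 10432 ctr [ 407.5 -293.4] LxW [63.1 22.1] long-axis deg -26.1 z99 182.6
px [322. 413.] n 4319 ctr [ 421.2 -266.5] LxW [41.9 24.9] long-axis deg -27.0 z99 186.2
px [177. 317.] n 445 ctr [ 428.4 -328.4] LxW [31.7  8.6] long-axis deg -41.3 z99 209.9
px [470. 316.] n 447 ctr [ 366.4 -296.3] LxW [31.3  8.4] long-axis deg -13.6 z99 209.9
px [  9. 425.] n 874 ctr [ 484.  -320.1] LxW [20.5  2.7] long-axis deg 62.8 z99 209.3
px [244. 415.] n 523 ctr [ 431.5 -291.7] LxW [25.3  0.8] long-axis deg 62.7 z99 209.1
px [399. 415.] n 528 ctr [ 394.8 -272.4] LxW [26.1  0.8] long-axis deg 61.5 z99 209.4
px [632. 427.] n 714 ctr [ 341.4 -245.7] LxW [18.3  2.6] long-axis deg 64.5 z99 209.1
```

>>> {"name": "step_arm", "arguments": {
  "increments": [
    {"tx": 27, "ty": 20, "tz": 0, "ax": 0, "ay": 0, "az": 2.1, "claw": -1},
    {"tx": 27, "ty": 20, "tz": 0, "ax": 0, "ay": 0, "az": 2.1, "claw": -1},
    {"tx": 27, "ty": 20, "tz": 0, "ax": 0, "ay": 0, "az": 2.1, "claw": -1},
    {"tx": 27, "ty": 20, "tz": 0, "ax": 0, "ay": 0, "az": 2.2, "claw": -1},
    {"tx": 28, "ty": 20, "tz": 0, "ax": 0, "ay": 0, "az": 2.2, "claw": -1},
    {"tx": 28, "ty": 20, "tz": 0, "ax": 0, "ay": 0, "az": 2.2, "claw": -1},
    {"tx": 0.3, "ty": 0.2, "tz": 0, "ax": 0, "ay": 0, "az": 0, "claw": -1},
    {"tx": 0, "ty": 0, "tz": -20, "ax": 0, "ay": 0, "az": 0, "claw": -1},
    {"tx": 0, "ty": 0, "tz": -10, "ax": 0, "ay": 0, "az": 0, "claw": -1},
    {"tx": 0, "ty": 0, "tz": 0, "ax": 0, "ay": 0, "az": 0, "claw": -1},
    {"tx": 0, "ty": 0, "tz": 0, "ax": 0, "ay": 0, "az": 0, "claw": -1}
  ]
}}

```text
time_s: 17.1
tcp_pos: [0.5798, -0.1585, 0.127]
eef_rot: [179.9, -0.0, -104.7]
contact_force: [0.5, 0.4, -2.6]
gripper_width: 0.0341
```

```bash
python3 look.py w13|head -1; python3 - <<'E'
from plant import optics
from meas import *
c=optics.capture("side"); pickle.dump(c,open("side2.pkl","wb"))
cc=cv2.resize(c["image"][120:280,220:420],None,fx=3,fy=3,interpolation=cv2.INTER_CUBIC)
w=cv2.resize(cv2.imread("pics/w13.png"),None,fx=.3,fy=.3)
o=np.zeros((480,800,3),np.uint8);o[:,:600]=cc;o[:144,600:792]=w;cv2.imwrite("pics/side2.png",o)
c=pickle.load(open("w13.pkl","rb")); comps(c,.03,.05,100,450)
E
```

```text
17.15 [ 0.58  -0.159  0.128] [ 179.994   -0.017 -104.719] [  3.323  19.436 -17.623   0.018 -52.952 -18.053]
px [315. 222.] n 3114 ctr [ 578.2 -167.1] LxW [65.4 61.3] long-axis deg 75.4 z99 39.9
px [  8. 321.] n 758 ctr [ 770.6 -172.1] LxW [28.6  9.1] long-axis deg 83.4 z99 47.2
```

View pics/side2.png

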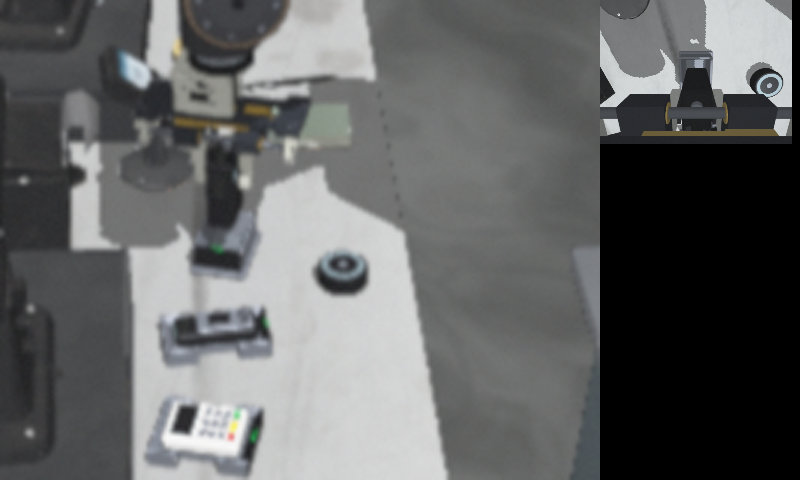

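The side crop shows the reader and scanner seated and the radio upright over the cup. I'll lower it.

>>> {"name": "step_arm", "arguments": {
  "increments": [
    {"tx": 0, "ty": 0.5, "tz": -15, "ax": 0, "ay": 0, "az": 0, "claw": -1},
    {"tx": 0, "ty": 0, "tz": -12, "ax": 0, "ay": 0, "az": 0, "claw": -1},
    {"tx": 0, "ty": 0, "tz": -10, "ax": 0, "ay": 0, "az": 0, "claw": -1},
    {"tx": 0, "ty": 0, "tz": -6, "ax": 0, "ay": 0, "az": 0, "claw": -1},
    {"tx": 0, "ty": 0, "tz": 0, "ax": 0, "ay": 0, "az": 0, "claw": -1}
  ]
}}

```text
time_s: 17.7
tcp_pos: [0.5798, -0.1577, 0.0836]
eef_rot: [179.9, -0.0, -104.7]
contact_force: [-0.0, -0.6, -2.3]
gripper_width: 0.0341
```

>>> {"name": "step_arm", "arguments": {
  "increments": [
    {"tx": 0, "ty": 0, "tz": -4, "ax": 0, "ay": 0, "az": 0, "claw": -1},
    {"tx": 0, "ty": 0, "tz": -3, "ax": 0, "ay": 0, "az": 0, "claw": -1},
    {"tx": 0, "ty": 0, "tz": 0, "ax": 0, "ay": 0, "az": 0, "claw": -1},
    {"tx": 0, "ty": 0, "tz": 0, "ax": 0, "ay": 0, "az": 0, "claw": -1}
  ]
}}

```text
time_s: 18.1
tcp_pos: [0.5806, -0.1577, 0.0778]
eef_rot: [-180.0, 0.0, -104.7]
contact_force: [-0.9, 0.3, -1.6]
gripper_width: 0.0337
```

>>> {"name": "step_arm", "arguments": {
  "increments": [
    {"tx": 0, "ty": 0, "tz": -0.8, "ax": 0, "ay": 0, "az": 0, "claw": -1},
    {"tx": 0, "ty": 0, "tz": 0, "ax": 0, "ay": 0, "az": 0, "claw": -1},
    {"tx": 0, "ty": 0, "tz": 0, "ax": 0, "ay": 0, "az": 0, "claw": 0.5},
    {"tx": 0, "ty": 0, "tz": 0, "ax": 0, "ay": 0, "az": 0, "claw": 0.5},
    {"tx": 0, "ty": 0, "tz": 0, "ax": 0, "ay": 0, "az": 0, "claw": 1},
    {"tx": 0, "ty": 0, "tz": 0, "ax": 0, "ay": 0, "az": 0, "claw": 1},
    {"tx": 0, "ty": 0, "tz": 0, "ax": 0, "ay": 0, "az": 0, "claw": 1},
    {"tx": 0, "ty": 0, "tz": 20, "ax": 0, "ay": 0, "az": 0, "claw": 1},
    {"tx": 0, "ty": 0, "tz": 40, "ax": 0, "ay": 0, "az": 0, "claw": 1},
    {"tx": 0, "ty": 0, "tz": 42.8, "ax": 0, "ay": 0, "az": 0, "claw": 1},
    {"tx": 0, "ty": 0, "tz": 30, "ax": 0, "ay": 0, "az": 0, "claw": 1},
    {"tx": 0, "ty": 0, "tz": 0, "ax": 0, "ay": 0, "az": 0, "claw": 1}
  ]
}}

```text
time_s: 19.3
tcp_pos: [0.5828, -0.158, 0.2149]
eef_rot: [-179.5, 0.1, -104.7]
contact_force: [0.2, 0.9, -0.9]
gripper_width: 0.0874
```

```bash
python3 look.py w14|head -1; python3 - <<'E'
from meas import *
c=pickle.load(open("w14.pkl","rb")); comps(c,.094,.106,100,450);comps(c,.112,.13,30,450);comps(c,.007,.06,100,450)
E
```

```text
19.35 [ 0.582 -0.158  0.212] [-179.725    0.075 -104.697] [  3.399  14.978 -11.796   0.016 -62.941 -18.103]
px [148.  15.] n 601 ctr [ 642.5 -307.7] LxW [45.7  3.1] long-axis deg 10.2 z99 105.4
px [327. 239.] n 3933 ctr [ 580.  -157.3] LxW [55.4 34.1] long-axis deg 75.0 z99 104.8
px [94. 21.] n 2014 ctr [ 666.7 -306.9] LxW [60.9  9. ] long-axis deg 9.6 z99 129.3
px [327. 280.] n 378 ctr [ 584.1 -140.5] LxW [13.  12.3] long-axis deg -59.7 z99 119.5
px [  8. 304.] n 264 ctr [ 772.2 -176.1] LxW [14.3  3.2] long-axis deg -84.8 z99 129.3
px [158.  42.] n 4261 ctr [ 669.2 -310.3] LxW [93.6 32.6] long-axis deg -1.3 z99 14.2
px [ 55. 186.] n 7547 ctr [ 773.9 -230.1] LxW [144.5  10.8] long-axis deg -87.9 z99 57.9
px [324. 195.] n 5216 ctr [ 580.5 -159.3] LxW [90.9 70. ] long-axis deg 75.0 z99 40.4
px [507. 235.] n 4745 ctr [ 441.  -101.2] LxW [60.8 60.6] long-axis deg 32.7 z99 26.6
px [390. 344.] n 1109 ctr [559.9 -17.7] LxW [47.9 29.4] long-axis deg 6.6 z99 22.0
px [227. 350.] n 408 ctr [698.2 -55. ] LxW [28.7 14.8] long-axis deg -36.9 z99 30.8
px [257. 422.] n 1377 ctr [689.5  18.9] LxW [109.3   2.2] long-axis deg -88.6 z99 57.6
px [335. 407.] n 2010 ctr [599.7  18.1] LxW [111.4  45.7] long-axis deg 6.9 z99 36.2
```

The radio is seated: aerial top at 119.5 mm (120 expected), heading 75.0. Last is the pager. First I'll check clearance around the dish.

```bash
python3 - <<'E'
from meas import *
c=pickle.load(open("side2.pkl","rb"));P=cloud(c)
m=np.abs(P[...,0]-.577)<.2; m&=abs(P[...,1]-.36)<.22; m&=(P[...,2]>.02)
q=P[m]; H=np.zeros((22,20),int)
np.maximum.at(H,(((.58-q[:,1])/.02).astype(int).clip(0,21),((q[:,0]-.377)/.02).astype(int).clip(0,19)),(q[:,2]*1000).astype(int))
print("cols x",(377+20*np.arange(20)))
for i in range(22): print("y<%.2f"%(.58-.02*i),*["%3d"%v for v in H[i]])
E
```

```text
cols x [377 397 417 437 457 477 497 517 537 557 577 597 617 637 657 677 697 717
 737 757]
y<0.58   0   0   0   0   0  38  37  37  38   0   0   0   0   0 176   0   0 110 122 120
y<0.56   0   0   0   0   0  40  39  38  37   0   0   0   0   0 177   0   0  43   0   0
y<0.54   0   0   0   0   0   0  40  37  28   0   0   0   0   0 174   0  96 119 123 115
y<0.52   0   0   0   0   0   0   0   0   0  38  37  40   0   0   0   0 117 122 123 119
y<0.50   0   0   0   0   0   0   0   0  37  38  40  39  36   0   0   0 115 123 122 117
y<0.48   0   0   0   0  31   0   0   0  40  38  37  40  35   0   0   0   0 113 116   0
y<0.46   0   0   0  48  52  50  23   0   0  37  37  38   0   0   0   0   0   0   0   0
y<0.44   0   0  31  51  68  51  35   0   0   0   0   0   0   0   0   0   0   0   0   0
y<0.42   0   0  29  49  66  49  30   0   0   0   0   0   0   0   0   0   0   0   0   0
y<0.40   0   0   0  34   0   0   0   0   0  25  22   0   0   0   0  93  95  95  96  96
y<0.38   0   0   0   0   0   0   0   0  22   0   0  20   0   0   0  96  96  98  98  96
y<0.36   0   0   0   0   0   0   0   0  22   0   0   
[... 203 characters left out ...]
 381
y<0.30   0   0   0   0   0   0   0   0   0   0   0   0   0   0   0 100  99  97  96 384
y<0.28   0   0   0   0   0   0   0   0   0   0   0   0   0   0   0  96  97  97  95 381
y<0.26   0   0   0   0   0   0   0   0   0   0   0   0   0   0   0  97  97  97  95 375
y<0.24   0   0   0   0   0   0   0   0   0  23  25   0   0   0   0  96  96  96  98 117
y<0.22   0   0   0   0   0   0   0   0   0  26  32  34  28  24  24  99  96  98  96 118
y<0.20   0   0   0   0   0   0   0   0  23  31  36  39  34  34  25  95  98  98  97 116
y<0.18   0   0   0   0   0   0   0   0  24  38  36  34  38  36  25  97  98  98 112 140
y<0.16   0   0   0   0   0   0   0   0  24  33  33  33  34  33  24  99  96  97  98 118
```

>>> {"name": "step_arm", "arguments": {
  "increments": [
    {"tx": -23.4, "ty": 9.5, "tz": -10, "ax": 0, "ay": 0, "az": 0, "claw": 1},
    {"tx": -23.4, "ty": 9.5, "tz": -10, "ax": 0, "ay": 0, "az": 0, "claw": 1},
    {"tx": -23.4, "ty": 9.5, "tz": -10, "ax": 0, "ay": 0, "az": 0, "claw": 1},
    {"tx": -23.4, "ty": 9.5, "tz": -10, "ax": 0, "ay": 0, "az": 0, "claw": 1},
    {"tx": -23.4, "ty": 9.5, "tz": -10, "ax": 0, "ay": 0, "az": 0, "claw": 1},
    {"tx": -23.3, "ty": 9.5, "tz": -10, "ax": 0, "ay": 0, "az": 0, "claw": 1},
    {"tx": 0, "ty": 0, "tz": 0, "ax": 0, "ay": 0, "az": 0, "claw": 1},
    {"tx": 0, "ty": 0, "tz": 0, "ax": 0, "ay": 0, "az": 0, "claw": 1}
  ]
}}

```text
time_s: 20.15
tcp_pos: [0.4396, -0.1006, 0.1491]
eef_rot: [180.0, -0.0, -104.7]
contact_force: [0.0, -0.0, 0.9]
gripper_width: 0.0876
```

```bash
python3 look.py w15|head -1; python3 - <<'E'
from meas import *
c=pickle.load(open("w15.pkl","rb")); comps(c,.007,.06,500,450)
E
```

```text
20.2 [ 0.44  -0.101  0.149] [ 180.      -0.014 -104.67 ] [ 12.257   4.514 -34.222   0.016 -51.27  -26.936]
px [ 98. 196.] n 12180 ctr [ 579.7 -158.4] LxW [91.1 70. ] long-axis deg 75.4 z99 54.9
px [320. 237.] n 6785 ctr [ 439.9 -100.3] LxW [61.6 60.7] long-axis deg 73.9 z99 26.5
px [209. 419.] n 3035 ctr [574.5  13.2] LxW [86.  50.7] long-axis deg 7.4 z99 36.1
```

>>> {"name": "step_arm", "arguments": {
  "increments": [
    {"tx": -0.2, "ty": -0.2, "tz": -45, "ax": 0, "ay": 0, "az": 0, "claw": 1},
    {"tx": 0, "ty": 0, "tz": -40, "ax": 0, "ay": 0, "az": 0, "claw": 1},
    {"tx": 0, "ty": 0, "tz": -21, "ax": 0, "ay": 0, "az": 0, "claw": 1},
    {"tx": 0, "ty": 0, "tz": -10, "ax": 0, "ay": 0, "az": 0, "claw": 1},
    {"tx": 0, "ty": 0, "tz": 0, "ax": 0, "ay": 0, "az": 0, "claw": -1},
    {"tx": 0, "ty": 0, "tz": 0, "ax": 0, "ay": 0, "az": 0, "claw": -1},
    {"tx": 0, "ty": 0, "tz": 0, "ax": 0, "ay": 0, "az": 0, "claw": -1},
    {"tx": 0, "ty": 0, "tz": 0, "ax": 0, "ay": 0, "az": 0, "claw": -1},
    {"tx": 0, "ty": 0, "tz": 0, "ax": 0, "ay": 0, "az": 0, "claw": -1},
    {"tx": 0, "ty": 0, "tz": 0, "ax": 0, "ay": 0, "az": 0, "claw": -1},
    {"tx": 0, "ty": 0, "tz": 20, "ax": 0, "ay": 0, "az": 0, "claw": -1},
    {"tx": 0, "ty": 0, "tz": 40, "ax": 0, "ay": 0, "az": 0, "claw": -1}
  ],
  "newtons": 25
}}

```text
time_s: 21.4
tcp_pos: [0.4375, -0.1011, 0.0922]
eef_rot: [179.7, -0.1, -104.7]
contact_force: [0.8, 1.2, -1.9]
gripper_width: 0.0608
```

>>> {"name": "step_arm", "arguments": {
  "increments": [
    {"tx": 11.4, "ty": 36.6, "tz": 5, "ax": 0, "ay": 0, "az": 8.4, "claw": -1},
    {"tx": 11.4, "ty": 36.6, "tz": 5, "ax": 0, "ay": 0, "az": 8.4, "claw": -1},
    {"tx": 11.4, "ty": 36.6, "tz": 5, "ax": 0, "ay": 0, "az": 8.4, "claw": -1},
    {"tx": 11.4, "ty": 36.6, "tz": 5, "ax": 0, "ay": 0, "az": 8.4, "claw": -1},
    {"tx": 11.4, "ty": 36.6, "tz": 5, "ax": 0, "ay": 0, "az": 8.4, "claw": -1},
    {"tx": 11.4, "ty": 36.6, "tz": 5, "ax": 0, "ay": 0, "az": 8.4, "claw": -1},
    {"tx": 11.4, "ty": 36.6, "tz": 0, "ax": 0, "ay": 0, "az": 8.4, "claw": -1},
    {"tx": 11.4, "ty": 36.6, "tz": 0, "ax": 0, "ay": 0, "az": 8.4, "claw": -1},
    {"tx": 11.4, "ty": 36.6, "tz": 0, "ax": 0, "ay": 0, "az": 8.4, "claw": -1},
    {"tx": 11.4, "ty": 36.6, "tz": 0, "ax": 0, "ay": 0, "az": 8.4, "claw": -1},
    {"tx": 11.4, "ty": 36.6, "tz": 0, "ax": 0, "ay": 0, "az": 8.4, "claw": -1},
    {"tx": 11.4, "ty": 36.6, "tz": 0, "ax": 0, "ay": 0, "az": 8.4, "claw": -1}
  ]
}}

```text
time_s: 22.6
tcp_pos: [0.5766, 0.3397, 0.1235]
eef_rot: [180.0, 0.0, -3.6]
contact_force: [1.5, 0.4, -0.6]
gripper_width: 0.0607
```

>>> {"name": "step_arm", "arguments": {
  "increments": [
    {"tx": 0, "ty": 0, "tz": 0, "ax": 0, "ay": 0, "az": 0, "claw": -1},
    {"tx": 0, "ty": 0, "tz": 0, "ax": 0, "ay": 0, "az": 0, "claw": -1}
  ]
}}

```text
time_s: 22.8
tcp_pos: [0.5761, 0.3389, 0.1227]
eef_rot: [179.9, 0.1, -3.9]
contact_force: [0.3, -0.7, -2.2]
gripper_width: 0.0608
```

```bash
python3 look.py w16|head -1; python3 - <<'E'
from meas import *
from plant import optics
c=pickle.load(open("w16.pkl","rb")); P=cloud(c)
def circ(q):
    A=np.c_[q[:,:2],np.ones(len(q))]; s=np.linalg.lstsq(A,(q[:,:2]**2).sum(1),rcond=None)[0]; return s[:2]/2,np.sqrt(s[2]+(s[:2]**2).sum()/4)
m=(P[...,2]>.0165)&(P[...,2]<.0195)&(np.hypot(P[...,0]-.577,P[...,1]-.339)<.06); print("lip",m.sum(),circ(P[m]))
m=(P[...,2]>.105)&(P[...,2]<.125)&(np.hypot(P[...,0]-.577,P[...,1]-.339)<.036)
q=P[m];e=q[(np.hypot(*(q[:,:2]-[.577,.339]).T)>.026)]; print("pager rim",len(e),circ(e), q[:,2].min(),q[:,2].max(),"xmax",q[:,0].max())
for n in("w3",):
    c=pickle.load(open(n+".pkl","rb"));P=cloud(c); m=(P[...,2]>.0155)&(P[...,2]<.0195)&(np.hypot(P[...,0]-.577,P[...,1]-.339)<.06); print("w3 lip",m.sum(),circ(P[m]))
c=optics.capture("top");cv2.imwrite("pics/t.png",c["image"])
E
```

```text
22.85 [0.576 0.338 0.123] [179.946   0.067  -3.937] [ 47.09   25.286  -8.934  -0.022 -55.865  38.985]
lip 1238 (array([0.577 , 0.3389]), np.float64(0.041417085737125686))
pager rim 4323 (array([0.5749, 0.3391]), np.float64(0.030095058750241606)) 0.1050130598501154 0.12499834191841937 xmax 0.6052954200824593
w3 lip 1037 (array([0.5766, 0.3387]), np.float64(0.040987561730199136))
```

View pics/w16.png

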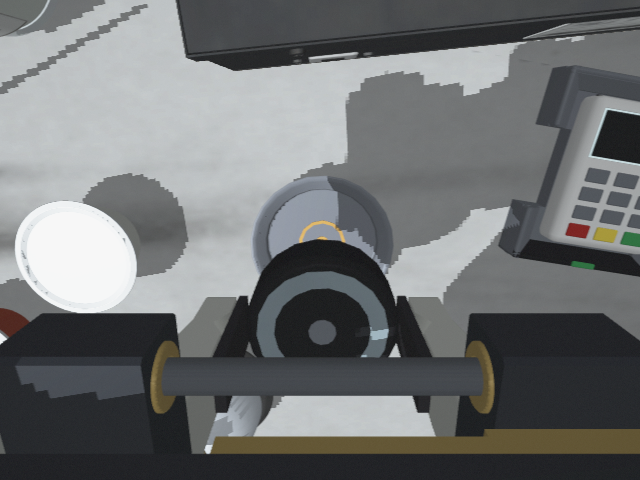

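The pager is held level over the dish, about 1.5 mm short in x, so I'll correct that and lower it.

>>> {"name": "step_arm", "arguments": {
  "increments": [
    {"tx": 1.2, "ty": -0.2, "tz": -40, "ax": 0, "ay": 0, "az": 0, "claw": -1},
    {"tx": 0, "ty": 0, "tz": -22, "ax": 0, "ay": 0, "az": 0, "claw": -1},
    {"tx": 0, "ty": 0, "tz": -10, "ax": 0, "ay": 0, "az": 0, "claw": -1},
    {"tx": 0, "ty": 0, "tz": -6, "ax": 0, "ay": 0, "az": 0, "claw": -1},
    {"tx": 0, "ty": 0, "tz": -2, "ax": 0, "ay": 0, "az": 0, "claw": -1},
    {"tx": 0, "ty": 0, "tz": 0, "ax": 0, "ay": 0, "az": 0, "claw": -1},
    {"tx": 0, "ty": 0, "tz": 0, "ax": 0, "ay": 0, "az": 0, "claw": -1}
  ]
}}

```text
time_s: 23.6
tcp_pos: [0.5784, 0.3386, 0.0448]
eef_rot: [-179.9, -0.1, -3.9]
contact_force: [0.1, 0.0, -1.9]
gripper_width: 0.0609
```

>>> {"name": "step_arm", "arguments": {
  "increments": [
    {"tx": 0, "ty": 0, "tz": -1.2, "ax": 0, "ay": 0, "az": 0, "claw": -1},
    {"tx": 0, "ty": 0, "tz": 0, "ax": 0, "ay": 0, "az": 0, "claw": -1},
    {"tx": 0, "ty": 0, "tz": 0, "ax": 0, "ay": 0, "az": 0, "claw": 1},
    {"tx": 0, "ty": 0, "tz": 0, "ax": 0, "ay": 0, "az": 0, "claw": 1},
    {"tx": 0, "ty": 0, "tz": 0, "ax": 0, "ay": 0, "az": 0, "claw": 1},
    {"tx": 0, "ty": 0, "tz": 0, "ax": 0, "ay": 0, "az": 0, "claw": 1},
    {"tx": 0, "ty": 0, "tz": 0, "ax": 0, "ay": 0, "az": 0, "claw": 1},
    {"tx": 0, "ty": 0, "tz": 30, "ax": 0, "ay": 0, "az": 0, "claw": 1},
    {"tx": 0, "ty": 0, "tz": 45, "ax": 0, "ay": 0, "az": 0, "claw": 1},
    {"tx": 0, "ty": 0, "tz": 45, "ax": 0, "ay": 0, "az": 0, "claw": 1}
  ]
}}

```text
time_s: 24.6
tcp_pos: [0.5774, 0.3377, 0.163]
eef_rot: [179.9, 0.1, -3.9]
contact_force: [0.9, 1.6, -0.9]
gripper_width: 0.0875
```

>>> {"name": "step_arm", "arguments": {
  "increments": [
    {"tx": -15, "ty": -40, "tz": 30, "ax": 0, "ay": 0, "az": 0.6, "claw": 1},
    {"tx": -15, "ty": -40, "tz": 30, "ax": 0, "ay": 0, "az": 0.6, "claw": 1},
    {"tx": -15, "ty": -40, "tz": 30, "ax": 0, "ay": 0, "az": 0.6, "claw": 1},
    {"tx": -15, "ty": -40, "tz": 30, "ax": 0, "ay": 0, "az": 0.6, "claw": 1},
    {"tx": -10, "ty": -40, "tz": 30, "ax": 0, "ay": 0, "az": 0.6, "claw": 1},
    {"tx": -10, "ty": -40, "tz": 30, "ax": 0, "ay": 0, "az": 0.9, "claw": 1},
    {"tx": 0, "ty": 0, "tz": 0, "ax": 0, "ay": 0, "az": 0, "claw": 1},
    {"tx": 0, "ty": 0, "tz": 0, "ax": 0, "ay": 0, "az": 0, "claw": 1}
  ]
}}

```text
time_s: 25.4
tcp_pos: [0.5007, 0.1058, 0.3372]
eef_rot: [-179.9, -0.1, -0.1]
contact_force: [0.4, -0.1, -0.6]
gripper_width: 0.088
```

```bash
python3 look.py w17|head -1; python3 - <<'E'
from meas import *
c=pickle.load(open("w17.pkl","rb")); comps(c,.024,.06,150,300);comps(c,.095,.105,100,300);comps(c,.115,.13,30,300)
P=cloud(c)
for n,x,y,a,l,w in [("reader",.607,.170,-13,.034,.024),("scanner",.595,.007,6.7,.03,.012),("radio",.580,-.157,75,.02,.012),("pager",.577,.339,0,.025,.025)]:
    t=np.deg2rad(a);d=P[...,:2]-[x,y];u=d[...,0]*np.cos(t)+d[...,1]*np.sin(t);v=-d[...,0]*np.sin(t)+d[...,1]*np.cos(t)
    q=P[(abs(u)<l)&(abs(v)<w)&(P[...,2]>.01)];k=np.c_[u[(abs(u)<l)&(abs(v)<w)&(P[...,2]>.01)],v[(abs(u)<l)&(abs(v)<w)&(P[...,2]>.01)],np.ones(len(q))]
    s=np.linalg.lstsq(k,q[:,2],rcond=None)[0]; print(n,"tilt deg",np.rad2deg(s[:2]).round(2),"z mm",(1000*np.median(q[:,2])).round(1))
E
```

```text
25.45 [0.501 0.106 0.336] [-179.96    -0.005   -0.055] [ 33.987   2.166 -10.905  -0.031 -76.902  55.966]
px [258.  78.] n 5257 ctr [607.8 169.5] LxW [81.9 60.2] long-axis deg -13.1 z99 31.2
px [420.  91.] n 4029 ctr [595.    7.2] LxW [96.6 40.4] long-axis deg 6.6 z99 36.7
px [572. 106.] n 2816 ctr [ 580.8 -157.4] LxW [84.5 61.5] long-axis deg 75.5 z99 53.8
px [ 92. 112.] n 3214 ctr [576.2 338.1] LxW [61.1 61.1] long-axis deg 10.7 z99 35.8
px [ 34. 217.] n 2800 ctr [467.9 417. ] LxW [66.7 56.4] long-axis deg 21.1 z99 48.2
px [618. 109.] n 1508 ctr [ 581.3 -151.4] LxW [48.1 34.1] long-axis deg 75.4 z99 101.2
px [626. 104.] n 236 ctr [ 584.5 -139.5] LxW [13.3 11.5] long-axis deg -89.7 z99 119.7
reader tilt deg [ 0.17 -0.  ] z mm 29.7
scanner tilt deg [-3.3  -0.26] z mm 35.3
radio tilt deg [23.99 -0.12] z mm 99.5
pager tilt deg [-0.58  3.44] z mm 34.3
```

View pics/w17.png

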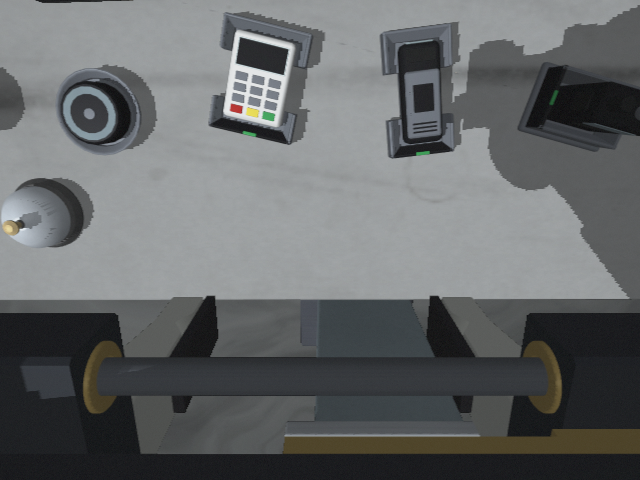

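All four look seated. The scanner's and pager's tilt fits may be skewed by features on top, so I'll run the same fit on pictures of them lying flat on the counter.

```bash
python3 - <<'E'
from meas import *
def prof(f,x,y,a,L,W,ax):
    P=cloud(pickle.load(open(f,"rb"))); t=np.deg2rad(a);d=P[...,:2]-[x,y];u=d[...,0]*np.cos(t)+d[...,1]*np.sin(t);v=-d[...,0]*np.sin(t)+d[...,1]*np.cos(t)
    o=[]
    p,s=(u,v) if ax==0 else (v,u)
    for e in np.linspace(-L,L,9):
        m=(abs(p-e)<.003)&(abs(s)<W); o.append(round(1000*np.median(P[m][:,2]),1) if m.any() else None)
    print(f,ax,o)
for f,x,y,a in [("w8.pkl",.4588,.1033,27.8),("w3.pkl",.4586,.1032,27.8),("w17.pkl",.595,.0072,6.6),("w10.pkl",.5955,.007,6.6)]: prof(f,x,y,a,.042,.012,0); prof(f,x,y,a,.014,.03,1)
for f,x,y in [("w15.pkl",.440,-.1003),("w3.pkl",.4405,-.099),("w17.pkl",.5762,.3381)]: prof(f,x,y,0,.026,.006,0); prof(f,x,y,0,.026,.006,1)
for f,x,y,a in [("w14.pkl",.580,-.1573,75),("w11.pkl",.4165,-.2776,62.5)]: prof(f,x,y,a,.024,.012,0); prof(f,x,y,a,.013,.02,1)
E
```

```text
w8.pkl 0 [np.float64(22.7), np.float64(23.4), np.float64(23.1), np.float64(24.0), np.float64(24.0), np.float64(23.1), np.float64(219.1), np.float64(199.8), np.float64(18.8)]
w8.pkl 1 [np.float64(203.1), np.float64(203.1), np.float64(203.1), np.float64(203.2), np.float64(203.0), np.float64(203.1), np.float64(202.6), np.float64(202.4), np.float64(202.4)]
w3.pkl 0 [np.float64(22.0), np.float64(23.4), np.float64(23.1), np.float64(24.0), np.float64(24.1), np.float64(23.1), np.float64(21.3), np.float64(19.6), np.float64(374.2)]
w3.pkl 1 [np.float64(22.5), np.float64(23.0), np.float64(23.3), np.float64(23.3), np.float64(23.4), np.float64(23.4), np.float64(23.5), np.float64(23.2), np.float64(22.6)]
w17.pkl 0 [np.float64(33.4), np.float64(35.4), np.float64(35.1), np.float64(36.1), np.float64(36.0), np.float64(35.2), np.float64(33.3), np.float64(31.5), np.float64(31.0)]
w17.pkl 1 [np.float64(34.6), np.float64(35.1), np.float64(35.5), np.float64(35.5), np.float64(35.4), np.float64(35.4), np.float64(35.4), np.float64(35.1), np.float64(34.3)]
w10.pkl 0 [np.float64(34.8), np.float64(35.3), np.floa
[... 1341 characters left out ...]
14.pkl 0 [np.float64(294.2), np.float64(99.1), np.float64(100.4), np.float64(100.0), np.float64(99.1), np.float64(99.2), np.float64(101.3), np.float64(117.1), np.float64(99.2)]
w14.pkl 1 [np.float64(98.8), np.float64(99.1), np.float64(99.4), np.float64(103.3), np.float64(105.0), np.float64(103.7), np.float64(99.4), np.float64(99.2), np.float64(98.9)]
w11.pkl 0 [np.float64(288.6), np.float64(89.3), np.float64(93.0), np.float64(89.8), np.float64(89.1), np.float64(89.1), np.float64(93.2), np.float64(106.9), np.float64(89.2)]
w11.pkl 1 [np.float64(88.9), np.float64(89.1), np.float64(89.4), np.float64(94.8), np.float64(95.3), np.float64(94.1), np.float64(89.4), np.float64(89.1), np.float64(88.8)]
```

The height profiles match those on the counter, raised by exactly 12, 9 and 10 mm for the scanner, pager and radio, so all are level. I'll hand in.

```bash
python3 -c "
from plant import r
print(r.close_job()); s=r.get_state(); print(s['time_s'],s['contact_force'])"
```

```text
the job is handed in; nothing more can be done
None
the job is handed in; nothing more can be done
```

All four devices are on charge, placed in the order listed: reader, scanner, radio, then pager. I handed the job in at about 25.5 s, with the gripper open and well clear of everything.

**Seating:** the last depth checks put all four fully down and level.

| Device | Rise above the counter | Check |
|---|---|---|
| Card reader | 12 mm | top about 30 mm, tilt under 0.2° |
| Scanner | 12 mm | same height profile as on the counter, shifted up |
| Radio | 10 mm | same height profile, shifted up; aerial top at 119.5 mm |
| Pager | 9 mm | same height profile, shifted up |

**Contacts:** headings match the chargers within about 0.5°. The keypad, ribbed tail and aerial sides all face the green lights.

**Check that disagreed:** a simple plane fit first suggested tilts for the scanner, radio and pager. For the scanner and radio that came from features on top of them. I didn't pin down the pager's reading. The height profiles showed all three level.

**Left alone:** I didn't touch the call bell, order pad or red look-alike. The bell was in the last picture, but I did not re-measure it or the pad afterwards.

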